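# Hook a shelf bracket into a slotted upright

### The job

Fit the blue shelf bracket to the slotted upright: put its two hook tabs into the two upper slots above the brass spring catch, then press the bracket down until it is fully home and the catch has snapped out again, and let go of it. The slotted column is clamped in its foot at no exact height, so feel for the slots gently, without ramming the bracket against the column, and leave the oiler, tape roll, padlock and lock cylinder where they are.

Things in the scene. Friction and masses are not known exactly. Their poses are not given: they have to be found in the camera images.
- upright: Fixed slotted upright. Origin: on the bench (z = 0), in the plane of its column's FRONT face, mid-width. x from front to back (the bracket comes from -x), z up. Dark foot 8 mm thick, x -85 to +45 mm, 120 mm wide. Pale metal column: front plate 50 mm wide, 5 mm thick (x 0 to 5), hollow behind, top at z 167 mm. The column is clamped in the foot up to 8 mm too high or too low.
- slots (a point): NOMINAL middle of the slot pair in the front face, z 126.5 mm. Slots 10 mm wide, 28.5 mm tall, nominally z 94 to 122.5 and 130 to 158.5 mm; a third, unused, z 34 to 62.5. True heights of slots, catch and column top are all shifted alike by an unknown -8 to +8 mm, new each time; no listed pose shows it (this point is fixed to the foot), so it must be felt or seen. The column does not yield.
- bracket_back (a point): Lowest point of the loose bracket, mid-width, in its flange's rear face. Bracket x to the rear (as the tabs point), y sideways, z up. Fitted and let go, it lies flush on the column face (within 0.5 mm; the bracket may lean 2 degrees), at y = 0 within the slots' play of 2 mm, at z 60 mm plus the column's unknown shift (-8 to +8 mm), axes parallel to the upright's. Flange 40 mm wide, 6 thick, 86 tall, above this point.
- bracket_tabs (a point): Middle of the tips of the two steel hook tabs, 13.5 mm behind and 47 mm above bracket_back. Tabs 6 mm wide, one over the other. Each: neck 8 mm high (undersides 34 and 70 mm above bracket_back), ending in a hook that hangs 18 mm below the neck; so tabs span 16 to 42 and 52 to 78 mm. Gap to the flange: 7 mm at the neck, 8.5 at the hook end. Tabs enter 18 to 20.5 mm above final height; then down till the necks rest on the slots' lower edges.
- bracket_grip (a point): Centre of the bracket's arm, where to grasp: 45 mm in front of and 58 mm above bracket_back. Blue steel bracket, 0.2 to 0.4 kg, standing on the bench at the start, its lowest point on z = 0. The arm is an upright web 12 mm thick across y, top edge 80 mm above bracket_back, 110 mm long, with a lip 10 mm up at its front end; flat and free 20 to 65 mm in front of the flange, fingers across y.
- catch (a joint): Brass ball catch on the column face, nominal z 73 mm, standing 5 mm out. Value: how far it is pushed in (m), 0 = out, 0.001 to 0.005 = held in by the flange's rounded lower edge. Spring 5 to 7 N. With the tabs in, the lower edge meets the ball soon after the start of the way down; passing it takes about 5 to 15 N of downward push, more than the bracket's weight. At the end the ball snaps into the flange's window.
- oiler_mid (a point): Bystander: white squeeze oiler with red spout, 49 mm across, 152 mm tall; this is its centre.
- tape_roll_mid (a point): Bystander: roll of blue tape lying flat, 64 mm across, 19 mm high; its centre.
- padlock_mid (a point): Bystander: brass padlock standing upright, 18 x 40 x 72 mm; its centre.
- lock_cylinder_mid (a point): Bystander: brass lock cylinder, 17 x 66 x 38 mm; its centre.
Not all that is in view belongs to the job. Of the things shaped like the part that bears bracket_back, the blue one is meant.

How it is judged:
By the outcome, as a careful person would: the job done as asked, in the order asked, and still so for the second after the job is handed in, with the robot touching nothing.
It also fails if it takes over 58 s, if anything falls off the work surface, if the arm or the gripper's body presses on something with over 40 N, if the wrist force passes 120 N, or if a joint passes its speed limit or range.

### The arm

A 6-joint arm with a two-finger parallel gripper is mounted at the origin on a cart in front of the work surface, level with it; the furniture and walls round the work are solid. World frame = base frame: x ahead of the robot, y to its left, z up, the work surface at z = 0. Lengths are in m, angles in rad, forces in N, time in s.
With the tool pointing down it reaches from about 0.375 to 0.9 m from the base axis. Payload 3.1 kg.
Tool frame: the origin (TCP) lies on the centre line of the jaws, within the pads' length; the fingertips stand 8 mm ahead of it and the grasp point (between the pads) lies 11 mm behind it (r.nose_length is the distance from the TCP to the fingertips, in m); y points along the fingers, x is the direction in which the jaws open and shut, and the axes are right-handed (so a half turn about y gives the same grasp; the last joint's range is limited). The gripper opens to 85 mm and grips with 20 to 120 N. Pads are 22 mm wide; open, the fingers measure 114 mm over their backs; the gripper's body (76 mm by 85 mm) begins 54 mm behind the grasp point. The pads swing forward as they close: fully open they stand 13 mm farther back than shut.
Start: joints at [-1.482, 0.527, 1.433, -0, 1.181, -0.178], TCP at [0.165, -0.603, 0.208] pointing down, gripper open.
Joint ranges: [-3.08, 3.08], [-0.75, 2.2], [0.22, 2.44], [-1.43, 4.57], [0, 2.65], [-2.85, 2.85]. Speed limits (rad/s): [2.79, 2.79, 3.14, 3.14, 3.14, 3.14].

### API

Orientations are given as [roll, pitch, yaw] about the fixed x, y, z axes, in that order (R = Rz(yaw) Ry(pitch) Rx(roll)).
In Python, from workcell import r gives the robot as it stands.
- The arm moves only by the tool arm_command, never from a script. Its argument "series" is a list of rows, each an object with "linear": the shift along the tool's x, y, z in cm, a list of three; "roll": the turn about the tool's y in degrees; "hand": the opening in per cent of the stroke, from 0 (shut) to 100 (fully open). In form: [{"linear": [x, y, z], "roll": roll, "hand": hand}, ...]. A call has exactly 5 rows; each row shifts and turns the commanded pose from where the row before left it, along the tool's axes as they then stand; what a row does not reach is not made up. A row lasts 1/12 s, in which the tool goes at most 41.7 mm and 7.16 degrees, less where a joint would pass 70% of its speed; a pose out of reach is approached as far as the arm can. A call is refused whole if a number of a shift passes 4.17 or a number of a turn 7.16, either way. A call with a gripper value outside its range is refused whole. The fingers move at their own pace and stop on an object; "newtons" is the grip in N (left out, the last holds). Time passes only in rows, so rows that do not move let the fingers close, or fill a call up. It gives the time, the measured TCP pose, the force and the opening at its end, in the units of the state.
- r.sense(): the state, without advancing time (a new reading comes with each control period).
- r.read_camera(name): name is "side" or "top" or "wrist"; returns a dict with "color" (480x640x3 uint8, red, green, blue), "intrinsics" (3x3 intrinsics, pixels), "k1" (the pictures are not rectified: a ray, as slopes to the right and down, at radius r is drawn at 1 + k1 r^2 times it, then the intrinsics apply), "R" (3x3) and "t" (3): a world point X has camera coordinates R X + t; the wrist camera has in their place "T_tool_cam" (4x4, takes a point from camera to tool coordinates, whose origin is the TCP and whose axes are the tool frame's). Camera axes: x right, y down, z forward; pixel columns grow to the right and rows downward; lengths in m; the calibration is good to about 2 mm. A picture is of the moment at which its call begins: read the wrist's pose just before it. There is no depth.
- r.finish_job(): hands the job in, once; it reports no verdict.
The state is a dict: "time_s": time; "joint_pos": joint angles; "qd": joint speeds; "joint_efforts": joint torques, N m; "position": TCP position; "tool_rot": TCP orientation; "force": force on the tool from outside, world axes, zero at the start; "torque": the same for the moment, N m; "finger_gap": finger opening in m.
Only numpy, scipy, OpenCV 4.12 (cv2) and the standard library are available. Lean on these libraries where they do the work, as an engineer would, in place of code of your own. Each camera call takes 0.05 s, during which the arm holds its last target. There are 200 camera calls.

## Working session

There is one attempt and no reset: what is moved stays moved. The work goes in short steps, Python scripts to look and compute and a tool call to move; the robot and the scene stay as the last step left them, time stands still between calls to the robot, and variables do not carry over. Pictures are saved under pics/ and viewed, on a budget of 10 in all, crops included, one or two more only if the job needs it, and the job is handed in when it is done.

Besides the shell and the picture viewer there is one more tool, called after ">>>" as name(argument=value, ...) on one line, values as JSON. arm_command: Moves the arm, as the interface text tells. Its arguments: {"type":"object","properties":{"series":{"type":"array","items":{"type":"object","properties":{"linear":{"type":"array","items":{"type":"number"}},"roll":{"type":"number"},"hand":{"type":"number"}}}},"newtons":{"type":"number"}},"required":["series"]}

```bash
ls; mkdir -p pics; python3 - <<'E'
from workcell import r
import cv2,numpy as np
s=r.sense();print({k:np.round(v,3).tolist() for k,v in s.items()}, r.nose_length)
ims=[]
for n in("side","top"):
    c=r.read_camera(n);cv2.imwrite(f"pics/{n}0.png",c["color"][:,:,::-1])
    np.savez(f"{n}0.npz",**c)
    print(n,c["intrinsics"],c["k1"],c["R"],c["t"])
c=r.read_camera("wrist");np.savez("wrist0.npz",**c);print(c["T_tool_cam"],c["intrinsics"],c["k1"])
E
```

```text
pics
{'time_s': 0.0, 'joint_pos': [-1.482, 0.528, 1.434, 0.0, 1.181, -0.179], 'qd': [-0.001, 0.002, -0.001, 0.0, -0.0, -0.001], 'joint_efforts': [-0.001, -44.235, -17.802, -0.0, 0.008, -0.0], 'position': [0.165, -0.602, 0.207], 'tool_rot': [-1.57, 0.002, -1.303], 'force': [0.465, 0.338, 0.096], 'torque': [0.001, 0.011, 0.006], 'finger_gap': 0.086} 0.008
side [[559.27058584   0.         320.46424396]
 [  0.         559.27058584 244.46908558]
 [  0.           0.           1.        ]] -0.1418281232159489 [[-0.98907289 -0.14741245 -0.00209272]
 [-0.09253212  0.63177561 -0.76960859]
 [ 0.11477201 -0.76100535 -0.63851252]] [0.51715876 0.15241776 1.15050661]
top [[611.77887611   0.         317.43065346]
 [  0.         611.77887611 237.9854701 ]
 [  0.           0.           1.        ]] -0.11581587329480372 [[ 0.10947569 -0.99397535  0.00529891]
 [-0.96809335 -0.10783095 -0.22620292]
 [ 0.22541151  0.01963388 -0.97406579]] [-0.09457422  0.54960137  1.23043063]
[[ 9.99999971e-01  2.20579406e-04  9.87345310e-05  1.08594399e-03]
 [-3.30983132e-05 -2.79697641e-01  9.60088136e-01 -1.66519552e-01]
 [ 2.39391486e-04 -9.60088111e-01 -2.79697626e-01  7.05282385e-02]
 [ 0.00000000e+00  0.00000000e+00  0.00000000e+00  1.00000000e+00]] [[346.55449041   0.         317.41933424]
 [  0.         346.55449041 236.54519857]
 [  0.           0.           1.        ]] -0.022910758724352102
```

View pics/side0.png

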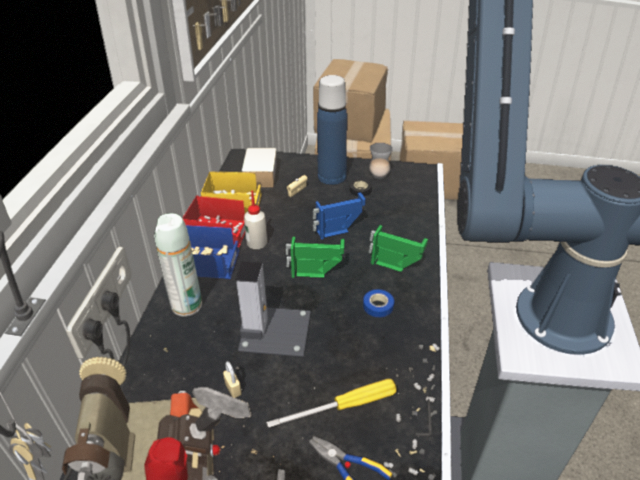

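View pics/top0.png

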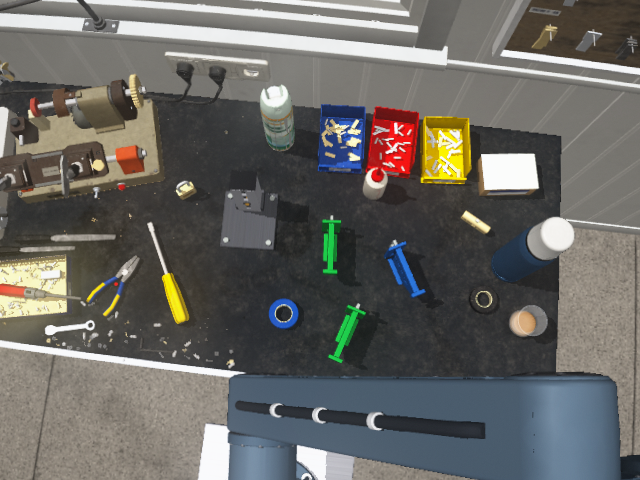

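Views 1 and 2. The bracket-shaped things are:
- **Blue:** side (340,215), top (404,268).
- **Green A:** side (315,258), top (331,246).
- **Green B:** side (397,250), top (347,332).

I choose the blue one. Its tabs point to the wall (+x) and its lip faces the robot. The upright's foot is at top (250,218), with the column at (258,185). Next is one close crop composite.

```bash
cat > h.py <<'E'
import numpy as np, cv2
def load(f): return dict(np.load(f))
def ray(c,uv,pose=None):
    """origin, dir in world. pose=(R_wt,p) for wrist cam"""
    K=c["intrinsics"];k=float(c["k1"])
    d=np.array([(uv[0]-K[0,2])/K[0,0],(uv[1]-K[1,2])/K[1,1]]);m=d.copy()
    for _ in range(20): m=d/(1+k*(m@m))
    v=np.r_[m,1.]
    if pose is None: return -c["R"].T@c["t"], c["R"].T@v
    T=np.eye(4);T[:3,:3],T[:3,3]=pose;T=T@c["T_tool_cam"]
    return T[:3,3],T[:3,:3]@v
def onz(c,uv,z,pose=None):
    o,v=ray(c,uv,pose);return o+v*(z-o[2])/v[2]
def tri(*rs):
    A=np.zeros((3,3));b=np.zeros(3)
    for o,v in rs:
        v=v/np.linalg.norm(v);P=np.eye(3)-np.outer(v,v);A+=P;b+=P@o
    return np.linalg.solve(A,b)
def pix(c,X):
    x=c["R"]@np.asarray(X)+c["t"];m=x[:2]/x[2];m=m*(1+float(c["k1"])*(m@m))
    return c["intrinsics"][:2,:2]@m+c["intrinsics"][:2,2]
E
python3 - <<'E'
from h import *
s=load("side0.npz");t=load("top0.npz")
def tile(c,u,v,w,h): return cv2.resize(c["color"][v:v+h,u:u+w,::-1],(400,300),interpolation=cv2.INTER_CUBIC)
im=np.vstack([np.hstack([tile(s,300,185,80,60),tile(t,364,238,80,60)]),np.hstack([tile(s,200,255,133,100),tile(t,210,165,107,80)])])
cv2.imwrite("pics/c1.png",im)
# blue mask top
for c,(u0,u1,v0,v1),z in((t,(364,444,230,305),.08),(s,(300,380,185,245),.04)):
    h=cv2.cvtColor(c["color"],cv2.COLOR_RGB2HSV);m=cv2.inRange(h,(100,120,40),(125,255,255));M=np.zeros_like(m);M[v0:v1,u0:u1]=m[v0:v1,u0:u1]
    cs=max(cv2.findContours(M,0,2)[0],key=cv2.contourArea);print(cv2.contourArea(cs),cv2.minAreaRect(cs))
E
```

```text
846.5 ((403.53753662109375, 271.0685119628906), (55.92399215698242, 25.976470947265625), 68.4046859741211)
1260.0 ((340.8997497558594, 215.02098083496094), (37.649295806884766, 53.742431640625), 78.17850494384766)
```

View pics/c1.png

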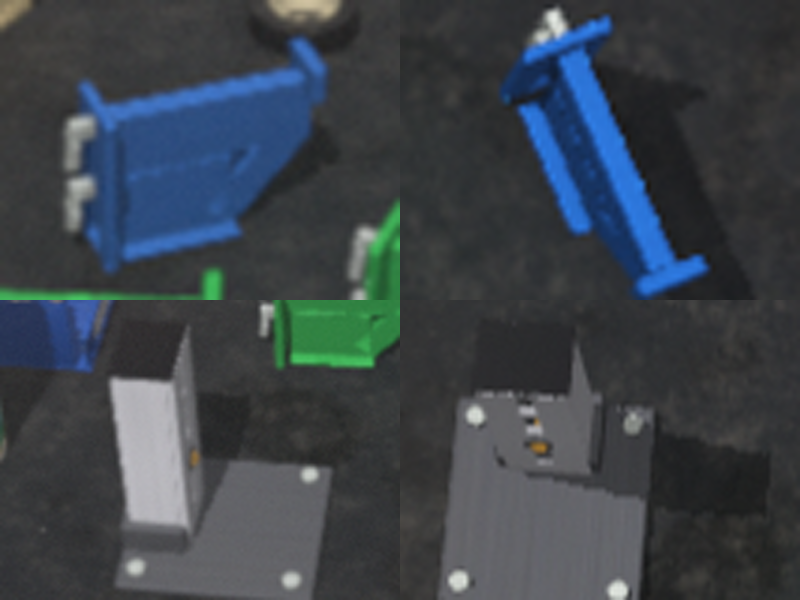

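View 3 confirms the blue bracket, with white tabs at the wall end and the lip at the robot end. The column's hollow top is dark, and the brass ball is at side tile (195,458). Next I measure the poses.

```bash
python3 - <<'E'
from h import *
s=load("side0.npz");t=load("top0.npz")
def screw(c,uv):
    g=c["color"].min(2).astype(float);u,v=map(int,np.round(uv));w=g[v-3:v+4,u-3:u+4];w=np.clip(w-130,0,None)
    ys,xs=np.mgrid[v-3:v+4,u-3:u+4];return np.array([(w*xs).sum(),(w*ys).sum()])/w.sum()
T=lambda x,y:(210+(x-400)/3.74,165+(y-300)/3.75)
S=lambda x,y:(200+x/3.008,255+(y-300)/3.0)
tp={n:screw(t,T(*p)) for n,p in dict(fl=(458,580),fr=(617,590),rl=(475,415),rr=(633,425)).items()}
sp={n:screw(s,S(*p)) for n,p in dict(fr=(310,475),fl=(291,580),rl=(135,568)).items()}
P={n:onz(t,p,.009) for n,p in tp.items()};Q={n:onz(s,p,.009) for n,p in sp.items()}
for n in P: print(n,tp[n].round(1),P[n].round(4),n in Q and (sp[n].round(1),Q[n].round(4)))
c=sum(P.values())/4; ex=(P["rl"]+P["rr"]-P["fl"]-P["fr"]);print("c",c,"yaw",np.degrees(np.arctan2(ex[1],ex[0])), "yaw2",[np.degrees(np.arctan2(-(d)[0],d[1])) for d in [P["fl"]+P["rl"]-P["fr"]-P["rr"]]])
# bracket: web top edge
B=lambda x,y:(364+(x-400)/5,238+y/5); D=lambda x,y:(300+x/5,185+y/5)
a=onz(t,B(575,55),.08);b=onz(t,B(658,275),.08);d=a-b;print("web top",a,b,np.linalg.norm(d),"yaw",np.degrees(np.arctan2(d[1],d[0])))
a2=onz(s,D(112,108),.08);b2=onz(s,D(300,75),.08);d=a2-b2;print("side web",a2,b2,np.linalg.norm(d),np.degrees(np.arctan2(d[1],d[0])))
# flange top ends
f1=onz(t,B(512,70),.086);f2=onz(t,B(606,25),.086);print("fl",f1,f2,np.linalg.norm(f1-f2))
print("green tri",[tri(ray(t,B(575,55)),ray(s,D(112,108)))])
for n,c in(("s",s),("t",t)): print(n,-c["R"].T@c["t"])
E
```

```text
fl [225.2 239.3] [0.5436 0.1697 0.009 ] (array([296.3, 347.9]), array([0.5453, 0.1674, 0.009 ]))
fr [267.8 242. ] [0.548  0.0752 0.009 ] (array([302.5, 312.7]), array([0.5495, 0.0733, 0.009 ]))
rl [229.7 195.3] [0.6454 0.1744 0.009 ] (array([244.6, 343.6]), array([0.6475, 0.1721, 0.009 ]))
rr [272. 196.] [0.654  0.0794 0.009 ] False
c [0.59775505 0.12466239 0.009     ] yaw 2.4336944661805493 yaw2 [np.float64(3.95131030313515)]
web top [ 0.54818716 -0.20533513  0.08      ] [ 0.45982785 -0.24688571  0.08      ] 0.0976412724225258 yaw 25.18505084306362
side web [ 0.54861439 -0.20482708  0.08      ] [ 0.46333081 -0.24470968  0.08      ] 0.09414835222061937 25.06299486674854
fl [ 0.53760573 -0.17909709  0.086     ] [ 0.56096501 -0.21648704  0.086     ] 0.04408701329695868
green tri [array([ 0.54850119, -0.20539965,  0.07953397])]
s [0.3935653  0.8554835  0.85299715]
t [ 0.26506578 -0.05889853  1.32334295]
```

```bash
cat > m.py <<'E'
import sys;from workcell import r;from h import *
from scipy.spatial.transform import Rotation as Ro
def go(x,y,z,head):  # cm in tool axes after turning to heading (deg of tool z in xy)
    s=r.sense();R=Ro.from_euler("xyz",s["tool_rot"]).as_matrix();h=np.degrees(np.arctan2(R[1,2],R[0,2]))
    a=np.radians(head);tz=np.array([np.cos(a),np.sin(a)]);tx=np.array([np.sin(a),-np.cos(a)])
    d=np.array([x,y,z])-s["position"];print("t",s["time_s"],"pos",np.round(s["position"],4),"head",round(h,2),"F",np.round(s["force"],2),"gap",round(s["finger_gap"],4))
    print("roll",round(h-head,2),"cm x,y,z tool:",(100*np.array([d[:2]@tx,-d[2],d[:2]@tz])).round(2))
if __name__=="__main__": go(*map(float,sys.argv[1:]))
E
python3 m.py .5128 -.2219 .2 25.1; python3 -c "
from h import *
t=load('top0.npz');s=load('side0.npz')
print('thermos top',tri(ray(t,(553,238)),ray(s,(333,82))),'base',onz(s,(333,182),0),onz(t,(500,275),0))
print('cup',tri(ray(t,(533,320)),ray(s,(380,150))),onz(s,(380,172),0))
print('oiler',tri(ray(t,(375,174)),ray(s,(255,208))))"
```

```text
t 0.15 pos [ 0.1654 -0.6021  0.2074] head 15.34 F [ 0.07 -0.12 -0.2 ] gap 0.0853
roll -9.76 cm x,y,z tool: [-19.69   0.74  47.59]
thermos top [ 0.55536099 -0.45500386  0.28366793] base [ 0.55247423 -0.43382987  0.        ] [ 0.53236483 -0.44381188  0.        ]
cup [ 0.43055214 -0.4957771   0.07648488] [ 0.42697538 -0.50484711  0.        ]
oiler [ 0.69501224 -0.13926189  0.10836074]
```

>>> arm_command(series=[{"linear": [0,0,0],"roll": -4.88,"hand": 100},{"linear": [0,0,0],"roll": -4.88,"hand": 100},{"linear": [-1.5,0,3.6],"roll": 0,"hand": 100},{"linear": [-1.5,0,3.6],"roll": 0,"hand": 100},{"linear": [-1.5,0,3.6],"roll": 0,"hand": 100}], newtons=60)

```text
time_s: 0.57
position: [0.2443, -0.5151, 0.2076]
tool_rot: [-1.57, 0.001, -1.135]
force: [1.6, -0.8, -0.2]
finger_gap: 0.0856
```

>>> arm_command(series=[{"linear": [-1.5,0,3.6],"roll": 0,"hand": 100},{"linear": [-1.5,0,3.6],"roll": 0,"hand": 100},{"linear": [-1.5,0,3.6],"roll": 0,"hand": 100},{"linear": [-1.5,0,3.6],"roll": 0,"hand": 100},{"linear": [-1.5,0,3.6],"roll": 0,"hand": 100}])

```text
time_s: 0.98
position: [0.3761, -0.3701, 0.2081]
tool_rot: [-1.571, 0.0, -1.133]
force: [1.2, 0.8, 0.4]
finger_gap: 0.0855
```

```bash
python3 m.py .5128 -.2219 .2 25.1
```

```text
t 0.9833 pos [ 0.3761 -0.3701  0.2081] head 25.08 F [1.23 0.84 0.43] gap 0.0855
roll -0.02 cm x,y,z tool: [-7.63  0.81 18.67]
```

>>> arm_command(series=[{"linear": [-1.52,0.1,3.73],"roll": 0,"hand": 100},{"linear": [-1.52,0.1,3.73],"roll": 0,"hand": 100},{"linear": [-1.52,0.1,3.73],"roll": 0,"hand": 100},{"linear": [-1.52,0.1,3.73],"roll": 0,"hand": 100},{"linear": [-1.52,0.1,3.73],"roll": 0,"hand": 100}])

```text
time_s: 1.4
position: [0.5129, -0.2221, 0.2031]
tool_rot: [-1.571, 0.0, -1.133]
force: [-0.1, -0.9, 0.6]
finger_gap: 0.0853
```

```bash
python3 - <<'E'
from m import *
go(.5128,-.2219,.2,25.1)
s=r.sense();c=r.read_camera("wrist");np.savez("w1.npz",pos=s["position"],rot=s["tool_rot"],**c);cv2.imwrite("pics/w1.png",c["color"][:,:,::-1])
E
```

```text
t 1.4 pos [ 0.5129 -0.2221  0.2031] head 25.11 F [-0.06 -0.95  0.58] gap 0.0853
roll 0.01 cm x,y,z tool: [-0.02  0.31  0.  ]
```

View pics/w1.png

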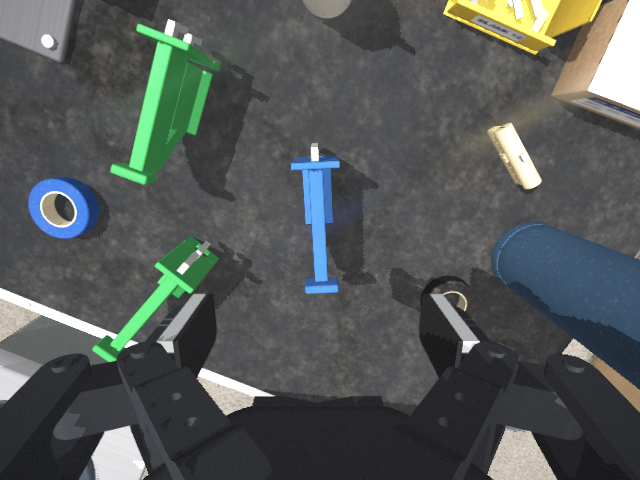

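View 4, from the wrist, shows the blue bracket at (318,225) with its tab at (315,150) and its lip at (321,287). I refine its pose from these pixels.

```bash
python3 - <<'E'
from h import *
from scipy.spatial.transform import Rotation as Ro
w=load("w1.npz");pose=(Ro.from_euler("xyz",w["rot"]).as_matrix(),w["pos"])
h=cv2.cvtColor(w["color"],cv2.COLOR_RGB2HSV);m=cv2.inRange(h,(100,120,40),(125,255,255))
v=h[:,:,2]
for row in(159,163,167,180,200,220,240,260,275,285,289):
    xs=np.flatnonzero(m[row,280:350])+280;print(row,xs.min(),xs.max(),v[row,300:335:2].tolist())
print("col317",v[150:175,300].tolist(),v[150:175,330].tolist())
X=lambda u,vv,z: onz(w,(u,vv),z,pose)
def rep(a,b): d=a-b;print(a.round(4),b.round(4),np.linalg.norm(d).round(4),np.degrees(np.arctan2(d[1],d[0])))
rep(X(316,169,.08),X(321,281,.08)); rep(X(292,163,.086),X(339,163,.086))
E
```

```text
159 295 337 [151, 152, 152, 151, 151, 159, 253, 253, 253, 239, 124, 121, 115, 118, 151, 145, 154, 154]
163 291 339 [244, 244, 246, 248, 249, 250, 251, 252, 252, 252, 252, 252, 252, 253, 253, 253, 253, 253]
167 291 339 [251, 251, 252, 251, 251, 251, 251, 251, 250, 249, 248, 247, 245, 242, 240, 238, 234, 230]
180 303 330 [82, 108, 251, 251, 251, 251, 251, 251, 251, 251, 250, 225, 187, 184, 186, 181, 53, 57]
200 304 331 [83, 82, 246, 250, 250, 240, 252, 252, 251, 251, 251, 251, 146, 181, 184, 183, 65, 65]
220 305 332 [88, 85, 99, 250, 247, 247, 248, 252, 251, 251, 251, 250, 228, 182, 181, 182, 174, 83]
240 312 325 [100, 101, 100, 98, 94, 91, 142, 252, 252, 251, 251, 251, 250, 64, 60, 56, 63, 58]
260 314 326 [90, 82, 84, 84, 87, 83, 84, 247, 252, 252, 252, 252, 251, 222, 89, 89, 91, 64]
275 315 327 [92, 93, 94, 88, 83, 77, 83, 115, 252, 251, 251, 251, 250, 245, 99, 91, 86, 92]
285 305 337 [86, 85, 96, 150, 152, 158, 163, 175, 178, 190, 198, 207, 216, 220, 223, 232, 234, 238]
289 305 338 [86, 95, 116, 249, 250, 250, 251, 251, 252, 251, 252, 252, 252, 252, 252, 251, 251, 251]
col317 [81, 78, 74, 76, 79, 79, 81, 145, 152, 151, 152, 153, 157, 244, 252, 252, 252, 251, 249, 226, 107, 78, 76, 78, 80] [82, 65, 59, 59, 55, 98, 112, 114, 113, 145, 152, 238, 251, 253, 252, 252, 252, 238, 159, 169, 177, 179, 178, 183, 183]
[ 0.5526 -0.2033  0.08  ] [ 0.464  -0.2496  0.08  ] 0.1 27.64670552266451
[ 0.5492 -0.1836  0.086 ] [ 0.5652 -0.2178  0.086 ] 0.0378 115.11764384800482
```

```bash
python3 - <<'E'
from m import *
w=load("w1.npz");pose=(Ro.from_euler("xyz",w["rot"]).as_matrix(),w["pos"])
f=onz(w,(315.8,168.2),.086,pose);b=onz(w,(315.5,161.7),.086,pose);a=np.radians(27.7);e=np.array([np.cos(a),np.sin(a)])
back=(b[:2]+f[:2]+.006*e)/2;mid=onz(w,(320,258),.08,pose)
print(f,b,"back",back,"mid web",mid);n=np.array([-e[1],e[0]]);print("lateral of back, mid",back@n,mid[:2]@n)
g=back-.045*e;g+=n*((mid[:2]@n+back@n)/2-g@n);print("g",g);go(*g,.047,27.7)
E
```

```text
[ 0.55359486 -0.20263068  0.086     ] [ 0.55815659 -0.2002332   0.086     ] back [ 0.55853191 -0.20003741] mid web [ 0.4836079  -0.23941028  0.08      ]
lateral of back, mid -0.4367409640778312 -0.4367736197778527
g [ 0.51869678 -0.22096976]
t 1.45 pos [ 0.5175 -0.2163  0.203 ] head 25.35 F [2.94 1.33 0.09] gap 0.0855
roll -2.35 cm x,y,z tool: [ 0.47 15.6  -0.11]
```

>>> arm_command(series=[{"linear": [0,2,0],"roll": -2.4,"hand": 60},{"linear": [0,2,0],"roll": 0,"hand": 60},{"linear": [0,2,0],"roll": 0,"hand": 60},{"linear": [0,1,0],"roll": 0,"hand": 60},{"linear": [0,0,0],"roll": 0,"hand": 60}])

```text
time_s: 1.87
position: [0.5101, -0.2229, 0.1308]
tool_rot: [-1.574, 0.005, -1.091]
force: [-0.7, 0.4, 0.4]
finger_gap: 0.0512
```

```bash
python3 m.py .5187 -.2210 .047 27.7
```

```text
t 1.8667 pos [ 0.5101 -0.2229  0.1308] head 27.5 F [-0.71  0.43  0.36] gap 0.0512
roll -0.2 cm x,y,z tool: [0.23 8.38 0.85]
```

>>> arm_command(series=[{"linear": [0.05,2.1,0.2],"roll": 0,"hand": 60},{"linear": [0.05,2.1,0.2],"roll": 0,"hand": 60},{"linear": [0.05,2.1,0.2],"roll": 0,"hand": 60},{"linear": [0.05,1.5,0.15],"roll": 0,"hand": 60},{"linear": [0,0.5,0],"roll": 0,"hand": 60}])

```text
time_s: 2.28
position: [0.519, -0.2222, 0.049]
tool_rot: [-1.572, 0.002, -1.091]
force: [0.0, -0.5, 0.5]
finger_gap: 0.0511
```

>>> arm_command(series=[{"linear": [0,0,0],"roll": 0,"hand": 60},{"linear": [0,0,0],"roll": 0,"hand": 40},{"linear": [0,0,0],"roll": 0,"hand": 25},{"linear": [0,0,0],"roll": 0,"hand": 18},{"linear": [0,0,0],"roll": 0,"hand": 0}])

```text
time_s: 2.7
position: [0.52, -0.2224, 0.0516]
tool_rot: [-1.57, -0.001, -1.091]
force: [-0.4, 0.8, 3.9]
finger_gap: 0.0099
```

>>> arm_command(series=[{"linear": [0,0,0],"roll": 0,"hand": 0},{"linear": [0,0,0],"roll": 0,"hand": 0},{"linear": [0,0,0],"roll": 0,"hand": 0},{"linear": [0,0,0],"roll": 0,"hand": 0},{"linear": [0,0,0],"roll": 0,"hand": 0}])

```text
time_s: 3.12
position: [0.52, -0.2223, 0.0516]
tool_rot: [-1.57, -0.001, -1.091]
force: [-1.6, 0.6, 6.6]
finger_gap: 0.0097
```

```bash
python3 m.py .5187 -.2210 .047 27.7
```

```text
t 3.1167 pos [ 0.52   -0.2223  0.0516] head 27.52 F [-1.6   0.59  6.59] gap 0.0097
roll -0.18 cm x,y,z tool: [-0.18  0.46 -0.05]
```

>>> arm_command(series=[{"linear": [0,-1,0],"roll": 0,"hand": 0},{"linear": [0,-3,0],"roll": 0,"hand": 0},{"linear": [0,-4,0],"roll": 0,"hand": 0},{"linear": [0,-4,0],"roll": 0,"hand": 0},{"linear": [0,-4,0],"roll": 0,"hand": 0}])

```text
time_s: 3.53
position: [0.5185, -0.2216, 0.2116]
tool_rot: [-1.572, 0.002, -1.091]
force: [1.4, 0.9, -4.7]
finger_gap: 0.0092
```

>>> arm_command(series=[{"linear": [0,-1,0],"roll": 5,"hand": 0},{"linear": [0,0,0],"roll": 5,"hand": 0},{"linear": [0,0,0],"roll": 5,"hand": 0},{"linear": [0,0,0],"roll": 5,"hand": 0},{"linear": [0,0,0],"roll": 4.8,"hand": 0}])

```text
time_s: 3.95
position: [0.5187, -0.2217, 0.2203]
tool_rot: [-1.572, 0.0, -1.528]
force: [-0.5, -0.2, -4.4]
finger_gap: 0.0098
```

```bash
python3 m.py .5433 .1213 .2116 2.65
```

```text
t 3.95 pos [ 0.5187 -0.2217  0.2203] head 2.46 F [-0.5  -0.2  -4.42] gap 0.0098
roll -0.19 cm x,y,z tool: [-34.15   0.87   4.04]
```

>>> arm_command(series=[{"linear": [-2,0,0],"roll": -0.2,"hand": 0},{"linear": [-4,0,0],"roll": 0,"hand": 0},{"linear": [-4,0,0],"roll": 0,"hand": 0},{"linear": [-4,0,0],"roll": 0,"hand": 0},{"linear": [-4,0,0],"roll": 0,"hand": 0}])

```text
time_s: 4.37
position: [0.5092, -0.0408, 0.2201]
tool_rot: [-1.572, 0.0, -1.521]
force: [0.5, -0.3, -3.7]
finger_gap: 0.01
```

>>> arm_command(series=[{"linear": [-4,0,0.5],"roll": 0,"hand": 0},{"linear": [-4,0,1],"roll": 0,"hand": 0},{"linear": [-4,0,1],"roll": 0,"hand": 0},{"linear": [-3,0,0.5],"roll": 0,"hand": 0},{"linear": [-1.15,0,0.5],"roll": 0,"hand": 0}])

```text
time_s: 4.78
position: [0.5359, 0.125, 0.2202]
tool_rot: [-1.572, 0.002, -1.516]
force: [-0.7, -1.5, -4.2]
finger_gap: 0.0095
```

>>> arm_command(series=[{"linear": [0,0,0],"roll": 0,"hand": 0},{"linear": [0,0,0],"roll": 0,"hand": 0},{"linear": [0,0,0],"roll": 0,"hand": 0},{"linear": [0,0,0],"roll": 0,"hand": 0},{"linear": [0,0,0],"roll": 0,"hand": 0}])

```text
time_s: 5.2
position: [0.537, 0.1192, 0.2202]
tool_rot: [-1.571, -0.0, -1.522]
force: [-0.1, -0.7, -3.0]
finger_gap: 0.0095
```

```bash
python3 - <<'E'
from m import *
go(.5433,.1213,.2116,2.65)
s=r.sense();c=r.read_camera("wrist");np.savez("w2.npz",pos=s["position"],rot=s["tool_rot"],**c)
d=r.read_camera("side");np.savez("side2.npz",**d);t=r.read_camera("top");np.savez("top2.npz",**t)
a=cv2.resize(c["color"][0:340,140:520],(447,400));b=cv2.resize(d["color"][210:370,200:341],(352,400),interpolation=cv2.INTER_CUBIC)
cv2.imwrite("pics/w2.png",np.hstack([a,b])[:,:,::-1])
E
```

```text
t 5.2 pos [0.537  0.1192 0.2202] head 2.79 F [-0.12 -0.65 -3.04] gap 0.0095
roll 0.14 cm x,y,z tool: [-0.18  0.86  0.64]
```

View pics/w2.png

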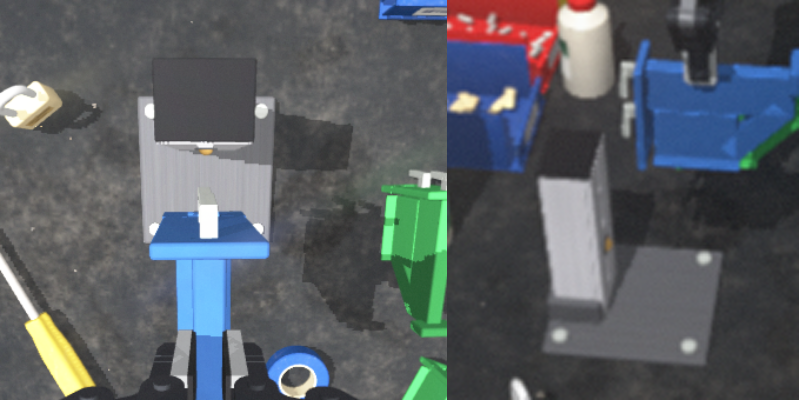

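View 5 (wrist | side) shows the bracket held upright and square to the column. The column's top front edge is at tile row 143, cols 152–257, and the tab is at (209,220). Next I measure the lateral offset and the gap.

```bash
python3 - <<'E'
from m import *
w=load("w2.npz");pose=(Ro.from_euler("xyz",w["rot"]).as_matrix(),w["pos"]);g=cv2.cvtColor(w["color"],cv2.COLOR_RGB2GRAY).astype(int)
print("row90",g[90,262:276],g[90,350:366]);print("row115",g[115,262:276],g[115,350:366]);print("row 60",g[60,262:276],g[60,350:366])
for c in(280,300,330,350): print("col",c,g[112:134,c])
for c in(280,300,330,350): print("topcol",c,g[44:54,c])
h=cv2.cvtColor(w["color"],cv2.COLOR_RGB2HSV);m=cv2.inRange(h,(100,120,40),(125,255,255))
for rr in(180,190,200,206,210,214,217): xs=np.flatnonzero(m[rr,240:400])+240;print(rr,xs.min(),xs.max())
for c in(275,290,340,355): print("fl",c,g[174:226,c].tolist())
print("tab",[ (rr,g[rr,300:335].tolist()) for rr in(164,180,194)])
E
```

```text
row90 [180 191 249 255 255 255 255 255 227 102  79  79  82  82] [ 74  77  71  75  74  72  74 136 232 254 254 254 255 255 255 254]
row115 [178 178 177 179 181 179 179 178 178 112  79  79  78  78] [ 76  72  76  75  70  65  89 119 116 117 116 114 119 113 113 113]
row 60 [90 87 86 87 83 88 84 73 74 80 84 85 81 81] [79 75 76 76 79 75 73 65 85 96 97 97 92 92 92 90]
col 280 [ 80  79  77  80  80  79  80  70 202 250 223 159 171 172 175 173 177 176
 179 175 176 176]
col 300 [ 78  77  75  77  79  77  77  70 202 249 219 155 157 157 154 135 164 177
 178 177 178 178]
col 330 [ 76  74  75  74  77  75  77  67 123 243 221 156 157 159 157 141 127 121
 120 119 117 121]
col 350 [ 74  76  75  76  76  72  77  68  90 230 213 134 120 119 119 119 118 118
 117 118 118 120]
topcol 280 [90 87 85 85 85 76 77 83 82 84]
topcol 300 [82 80 80 79 81 69 76 80 79 81]
topcol 330 [84 85 89 88 88 76 73 79 78 77]
topcol 350 [84 89 90 88 89 78 73 78 76 77]
180 282 344
190 276 353
200 271 361
206 268 368
210 267 368
214 267 368
217 267 368
fl 275 [183, 184, 183, 183, 183, 184, 182, 183, 182, 182, 179, 181, 181, 180, 180, 179
[... 737 characters left out ...]
, 194, 245, 144, 94, 95, 95, 96, 97, 100, 102, 100, 102, 103, 103, 103, 117, 152, 168, 174, 180, 181, 182, 179, 180, 178, 178, 178, 175, 160, 153, 97, 93, 95, 93, 97, 94]
tab [(164, [175, 178, 177, 176, 181, 176, 173, 176, 197, 192, 175, 179, 176, 175, 175, 176, 177, 176, 174, 174, 172, 162, 177, 178, 175, 173, 176, 177, 176, 178, 176, 176, 175, 178, 178]), (180, [136, 135, 133, 127, 105, 101, 97, 101, 145, 251, 252, 255, 255, 255, 255, 254, 255, 255, 255, 255, 255, 255, 255, 254, 254, 176, 101, 93, 93, 93, 93, 94, 91, 91, 93]), (194, [84, 85, 86, 87, 86, 87, 87, 88, 85, 125, 252, 254, 254, 254, 254, 254, 254, 254, 254, 254, 255, 254, 254, 254, 254, 145, 86, 81, 80, 80, 77, 78, 82, 79, 80])]
```

```bash
python3 - <<'E'
from m import *
w=load("w2.npz");R=Ro.from_euler("xyz",w["rot"]).as_matrix();pose=(R,w["pos"])
loc=lambda X:(R.T@(X-w["pos"])*1000).round(1)   # tool coords mm
for z in(.159,.163,.167,.171,.175):
    a=onz(w,(270.9,119.6),z,pose);b=onz(w,(356.4,119.6),z,pose);print(z,"width",np.linalg.norm(a-b).round(4),"mid tool",loc((a+b)/2), "world",((a+b)/2).round(4))
for z in(.250,.2546):
    a=onz(w,(266.5,206.3),z,pose);b=onz(w,(368.5,205.8),z,pose);print("flange rear",np.linalg.norm(a-b).round(4),loc(a),loc(b))
    a=onz(w,(266.5,219.5),z,pose);b=onz(w,(368.5,219),z,pose);print("flange front",np.linalg.norm(a-b).round(4),loc(a),loc(b))
print("tab",loc(onz(w,(316.8,180),.2202-.0516+.078,pose)))
# side/top check of column height: triangulate front top corner etc
d=load("side2.npz");g=cv2.cvtColor(d["color"],cv2.COLOR_RGB2GRAY).astype(int)
for n in(0,1):
  for uL in(.159,.167,.175):
    e=np.array([np.cos(np.radians(2.7)),np.sin(np.radians(2.7))]);nn=np.array([-e[1],e[0]]);X=np.r_[np.array([.6176,.1247])+nn*(.025 if n==0 else -.025),uL];print(n,uL,pix(d,X).round(1),pix(load("top2.npz"),X).round(1))
print(g[278:296,236].tolist());print(g[278:296,250].tolist()); print([g[rr,246:272].tolist() for rr in(290,300)])
E
```

```text
0.159 width 0.0534 mid tool [-1.2 61.1 80.5] world [0.6174 0.1243 0.159 ]
0.163 width 0.0525 mid tool [-1.1 57.1 80.4] world [0.6172 0.1243 0.163 ]
0.167 width 0.0515 mid tool [-1.1 53.1 80.2] world [0.617  0.1242 0.167 ]
0.171 width 0.0506 mid tool [-1.1 49.1 80. ] world [0.6169 0.1242 0.171 ]
0.175 width 0.0497 mid tool [-1.  45.1 79.9] world [0.6167 0.1241 0.175 ]
flange rear 0.0409 [-19.2 -29.9  43.6] [ 21.6 -29.8  43.8]
flange front 0.0413 [-19.5 -29.9  38.2] [ 21.9 -29.8  38.4]
flange rear 0.0395 [-18.6 -34.5  44.5] [ 20.9 -34.4  44.7]
flange front 0.0399 [-18.8 -34.5  39.2] [ 21.2 -34.4  39.5]
tab [  0.9 -26.5  53.7]
0 0.159 [256.7 281.9] [229.8 188.3]
0 0.167 [256.4 278.7] [229.2 187. ]
0 0.175 [256.  275.4] [228.7 185.8]
1 0.159 [261.7 263.6] [254.7 189.7]
1 0.167 [261.4 260.4] [254.3 188.5]
1 0.175 [261.1 257.2] [253.9 187.3]
[52, 52, 68, 95, 112, 110, 99, 94, 90, 85, 79, 68, 68, 66, 60, 60, 59, 59]
[49, 47, 52, 91, 153, 183, 188, 188, 187, 186, 186, 187, 185, 188, 187, 187, 187, 187]
[[184, 185, 184, 186, 185, 188, 188, 187, 182, 177, 180, 177, 145, 112, 105, 112, 112, 109, 99, 68, 47, 43, 41, 41, 42, 40], [187, 185, 186, 185, 185, 185, 189, 188, 187, 185, 179, 183, 177, 145, 114, 111, 125, 113, 105, 91, 62, 41, 45, 42, 43, 41]]
```

```bash
python3 - <<'E'
from m import *
d=load("side2.npz");t=load("top2.npz")
def brass(c,u0,u1,v0,v1):
    h=cv2.cvtColor(c["color"],cv2.COLOR_RGB2HSV)[v0:v1,u0:u1];m=cv2.inRange(h,(10,120,90),(30,255,255));ys,xs=np.nonzero(m);return xs.mean()+u0,ys.mean()+v0,len(xs)
b=brass(d,255,275,295,320);k=brass(t,235,260,195,212);print(b,k)
e=np.array([np.cos(np.radians(2.7)),np.sin(np.radians(2.7))]);nn=np.array([-e[1],e[0]])
for o in(np.array([.6176,.1247]),):
  for z in(.065,.073,.081):
    X=np.r_[o-e*.003,z];print(z,pix(d,X).round(1),pix(t,X).round(1))
print("tri",tri(ray(d,b[:2]),ray(t,k[:2])))
w=load("w2.npz");pose=(Ro.from_euler("xyz",w["rot"]).as_matrix(),w["pos"]);q=brass(w,290,340,118,140);print(q,onz(w,q[:2],.073,pose))
# column side-face bottom at foot vs. top in side image (near vertical edge)
g=cv2.cvtColor(d["color"],cv2.COLOR_RGB2GRAY).astype(int);print(g[318:345,252].tolist())
for z in(.008,.02):print(pix(d,np.r_[np.array([.6176,.1247])+nn*.025+e*.01,z]).round(1))
E
```

```text
(np.float64(264.25), np.float64(307.0), 4) (np.float64(nan), np.float64(nan), 0)
0.065 [264.3 308.3] [247.1 203.7]
0.073 [264.1 305.4] [246.7 202.6]
0.081 [263.8 302.5] [246.3 201.5]
tri [nan nan nan]
(np.float64(314.45), np.float64(128.55), 40) [0.61360002 0.12430115 0.073     ]
[186, 185, 185, 185, 186, 185, 185, 186, 185, 186, 179, 149, 117, 104, 95, 82, 79, 75, 77, 75, 78, 94, 102, 103, 101, 104, 107]
[257.7 336.8]
[257.2 332.8]<stdin>:4: RuntimeWarning: Mean of empty slice.
  ret = ret.dtype.type(ret / rcount)
```

>>> arm_command(series=[{"linear": [-0.2,0,0.8],"roll": 0.1,"hand": 0},{"linear": [0,0,1.0],"roll": 0,"hand": 0},{"linear": [0,0,1.0],"roll": 0,"hand": 0},{"linear": [0,0.4,0],"roll": 0,"hand": 0},{"linear": [0,0.4,0],"roll": 0,"hand": 0}])

```text
time_s: 5.77
position: [0.5664, 0.124, 0.2119]
tool_rot: [-1.57, -0.0, -1.522]
force: [-0.5, -0.0, -4.4]
finger_gap: 0.0095
```

>>> arm_command(series=[{"linear": [0,0,0],"roll": 0,"hand": 0},{"linear": [0,0,0],"roll": 0,"hand": 0},{"linear": [0,0,0],"roll": 0,"hand": 0},{"linear": [0,0,0],"roll": 0,"hand": 0},{"linear": [0,0,0],"roll": 0,"hand": 0}])

```text
time_s: 6.18
position: [0.565, 0.1241, 0.2124]
tool_rot: [-1.571, 0.0, -1.522]
force: [0.6, 0.7, -3.8]
finger_gap: 0.0092
```

>>> arm_command(series=[{"linear": [0,0.1,0],"roll": 0,"hand": 0},{"linear": [0,0.1,0],"roll": 0,"hand": 0},{"linear": [0,0.1,0],"roll": 0,"hand": 0},{"linear": [0,0.1,0],"roll": 0,"hand": 0},{"linear": [0,0,0],"roll": 0,"hand": 0}])

```text
time_s: 6.6
position: [0.5649, 0.124, 0.2079]
tool_rot: [-1.571, 0.0, -1.522]
force: [-0.4, -0.6, -3.2]
finger_gap: 0.0095
```

>>> arm_command(series=[{"linear": [0.05,0.1,0],"roll": 0,"hand": 0},{"linear": [0.05,0.1,0],"roll": 0,"hand": 0},{"linear": [0,0.1,0],"roll": 0,"hand": 0},{"linear": [0,0.1,0],"roll": 0,"hand": 0},{"linear": [0,0,0],"roll": 0,"hand": 0}])

```text
time_s: 7.02
position: [0.5649, 0.123, 0.2039]
tool_rot: [-1.571, 0.0, -1.522]
force: [-0.2, 0.3, -4.2]
finger_gap: 0.0099
```

>>> arm_command(series=[{"linear": [0,0.1,0],"roll": 0,"hand": 0},{"linear": [0,0.1,0],"roll": 0,"hand": 0},{"linear": [0,0.1,0],"roll": 0,"hand": 0},{"linear": [0,0,0],"roll": 0,"hand": 0},{"linear": [0,0,0],"roll": 0,"hand": 0}])

```text
time_s: 7.43
position: [0.5651, 0.123, 0.2011]
tool_rot: [-1.571, 0.0, -1.522]
force: [0.1, -0.7, -3.4]
finger_gap: 0.0094
```

>>> arm_command(series=[{"linear": [0,0.1,0],"roll": 0,"hand": 0},{"linear": [0,0.1,0],"roll": 0,"hand": 0},{"linear": [0,0,0],"roll": 0,"hand": 0},{"linear": [0,0,0],"roll": 0,"hand": 0},{"linear": [0,0,0],"roll": 0,"hand": 0}])

```text
time_s: 7.85
position: [0.5652, 0.123, 0.1992]
tool_rot: [-1.571, -0.0, -1.522]
force: [-0.2, 0.0, -3.5]
finger_gap: 0.0097
```

>>> arm_command(series=[{"linear": [0,0.1,0],"roll": 0,"hand": 0},{"linear": [0,0.1,0],"roll": 0,"hand": 0},{"linear": [0,0,0],"roll": 0,"hand": 0},{"linear": [0,0,0],"roll": 0,"hand": 0},{"linear": [0,0,0],"roll": 0,"hand": 0}])

```text
time_s: 8.27
position: [0.5653, 0.123, 0.1974]
tool_rot: [-1.57, 0.0, -1.522]
force: [0.0, 0.6, -2.9]
finger_gap: 0.0092
```

>>> arm_command(series=[{"linear": [0,0.1,0],"roll": 0,"hand": 0},{"linear": [0,0,0],"roll": 0,"hand": 0},{"linear": [0,0,0],"roll": 0,"hand": 0},{"linear": [0,0,0],"roll": 0,"hand": 0},{"linear": [0,0,0],"roll": 0,"hand": 0}])

```text
time_s: 8.68
position: [0.565, 0.123, 0.1965]
tool_rot: [-1.571, -0.0, -1.522]
force: [-2.1, 0.0, 1.2]
finger_gap: 0.0094
```

>>> arm_command(series=[{"linear": [0,0.1,0],"roll": 0,"hand": 0},{"linear": [0,0,0],"roll": 0,"hand": 0},{"linear": [0,0,0],"roll": 0,"hand": 0},{"linear": [0,0,0],"roll": 0,"hand": 0},{"linear": [0,0,0],"roll": 0,"hand": 0}])

```text
time_s: 9.1
position: [0.5649, 0.123, 0.1956]
tool_rot: [-1.571, -0.0, -1.522]
force: [-3.8, -0.3, 5.0]
finger_gap: 0.0093
```

>>> arm_command(series=[{"linear": [0,-0.3,0],"roll": 0,"hand": 0},{"linear": [0,0,0.2],"roll": 0,"hand": 0},{"linear": [0,0,0],"roll": 0,"hand": 0},{"linear": [0,0.1,0],"roll": 0,"hand": 0},{"linear": [0,0,0],"roll": 0,"hand": 0}])

```text
time_s: 9.52
position: [0.5672, 0.1231, 0.1968]
tool_rot: [-1.571, -0.0, -1.522]
force: [-0.4, -0.9, -0.3]
finger_gap: 0.0097
```

>>> arm_command(series=[{"linear": [0,0,0],"roll": 0,"hand": 0},{"linear": [0,0.1,0],"roll": 0,"hand": 0},{"linear": [0,0,0],"roll": 0,"hand": 0},{"linear": [0,0,0],"roll": 0,"hand": 0},{"linear": [0,0,0],"roll": 0,"hand": 0}])

```text
time_s: 9.93
position: [0.5671, 0.1231, 0.1965]
tool_rot: [-1.571, -0.0, -1.522]
force: [-1.3, 0.2, 0.7]
finger_gap: 0.0094
```

>>> arm_command(series=[{"linear": [0,0.1,0],"roll": 0,"hand": 0},{"linear": [0,0,0],"roll": 0,"hand": 0},{"linear": [0,0,0],"roll": 0,"hand": 0},{"linear": [0,0,0],"roll": 0,"hand": 0},{"linear": [0,0,0],"roll": 0,"hand": 0}])

```text
time_s: 10.35
position: [0.5668, 0.1231, 0.1957]
tool_rot: [-1.571, -0.0, -1.522]
force: [-4.1, -0.2, 6.0]
finger_gap: 0.0097
```

>>> arm_command(series=[{"linear": [0,-0.6,0],"roll": 0,"hand": 0},{"linear": [0,0,-1],"roll": 0,"hand": 0},{"linear": [0,0,-1.2],"roll": 0,"hand": 0},{"linear": [0,0,-0.8],"roll": 0,"hand": 0},{"linear": [0,1.5,0],"roll": 0,"hand": 0}])

```text
time_s: 10.77
position: [0.5363, 0.1219, 0.1878]
tool_rot: [-1.568, 0.0, -1.522]
force: [1.0, -0.2, -4.4]
finger_gap: 0.0094
```

>>> arm_command(series=[{"linear": [0,2.5,0],"roll": 0,"hand": 0},{"linear": [0,2.5,0],"roll": 0,"hand": 0},{"linear": [0,1,0],"roll": 0,"hand": 0},{"linear": [0,0,0],"roll": 0,"hand": 0},{"linear": [0,0,0],"roll": 0,"hand": 0}])

```text
time_s: 11.18
position: [0.5369, 0.1216, 0.1259]
tool_rot: [-1.572, 0.0, -1.522]
force: [1.0, 1.0, -3.7]
finger_gap: 0.0097
```

>>> arm_command(series=[{"linear": [0,0,0],"roll": 0,"hand": 0},{"linear": [0,0,0],"roll": 0,"hand": 0},{"linear": [0,0,0],"roll": 0,"hand": 0},{"linear": [0,0,0],"roll": 0,"hand": 0},{"linear": [0,0,0],"roll": 0,"hand": 0}])

```text
time_s: 11.6
position: [0.5376, 0.1217, 0.1269]
tool_rot: [-1.569, -0.0, -1.522]
force: [-0.0, -0.6, -3.0]
finger_gap: 0.0094
```

```bash
python3 - <<'E'
from m import *
go(.5433,.1213,.1258,2.65);print(np.abs(r.sense()["qd"]).max())
s=r.sense();c=r.read_camera("wrist");np.savez("w3.npz",pos=s["position"],rot=s["tool_rot"],**c)
d=r.read_camera("side");np.savez("side3.npz",**d);t=r.read_camera("top");np.savez("top3.npz",**t)
a=cv2.resize(c["color"][0:240,200:440],(500,500),interpolation=cv2.INTER_CUBIC);b=cv2.resize(t["color"][160:280,200:272],(300,500),interpolation=cv2.INTER_CUBIC)
cv2.imwrite("pics/w3.png",np.hstack([a,b])[:,:,::-1])
E
```

```text
t 11.6 pos [0.5376 0.1217 0.1269] head 2.81 F [-0.03 -0.58 -2.96] gap 0.0094
roll 0.16 cm x,y,z tool: [0.07 0.11 0.57]
0.006585627606661395
```

View pics/w3.png

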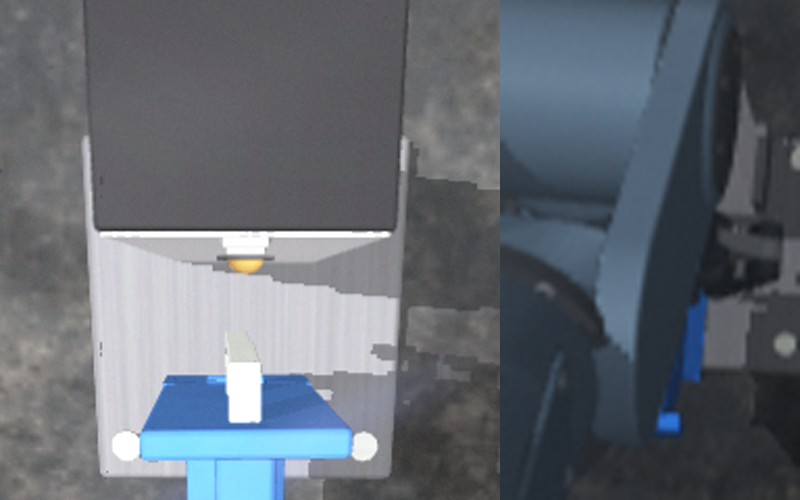

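View 6 shows the column's front edge at tile cols 98–393, the ball at (245,262) and the tab at (244,400). I compute the lateral offset.

```bash
python3 - <<'E'
from m import *
w=load("w3.npz");R=Ro.from_euler("xyz",w["rot"]).as_matrix();pose=(R,w["pos"]);loc=lambda X:(R.T@(X-w["pos"])*1000).round(1)
g=cv2.cvtColor(w["color"],cv2.COLOR_RGB2GRAY).astype(int);hs=cv2.cvtColor(w["color"],cv2.COLOR_RGB2HSV)
m=cv2.inRange(hs,(10,120,90),(30,255,255));m[150:]=0;m[:,:290]=0;m[:,345:]=0;ys,xs=np.nonzero(m);print("ball",xs.min(),xs.max(),ys.min(),ys.max())
print(g[105,238:252],g[105,386:400]);print("white row",g[112,240:254],g[112,382:396]);print([g[106:118,c].tolist() for c in(255,280,350,380)])
for rr in(165,180,195): print(rr,g[rr,303:330].tolist())
bl=cv2.inRange(hs,(100,120,40),(125,255,255))
for rr in(185,200,210,215):xs=np.flatnonzero(bl[rr,230:410])+230;print(rr,xs.min(),xs.max())
print([g[200:226,c].tolist() for c in(275,360)])
bx=(314,321)
print("ball loc",loc(onz(w,(317.6,126),.068,pose)))
for z in(.162,): 
  for u in(246,388):print("edge",loc(onz(w,(u,110.5),z,pose)))
z0=w["pos"][2]-.0516
for rr in(206.5,219):
  for u in(267.5,368.5): print("fl",loc(onz(w,(u,rr),z0+.086,pose)))
print("tab",loc(onz(w,(317.3,192),z0+.078,pose)))
E
```

```text
ball 310 325 125 130
[126 125 123 169 185 198 152  95  89  97 100  97  98  97] [ 88  87  84  75  88 126 133 127 106  73  79  78  75  73]
white row [105 133 173 191 204 213 215 208 249 252 252 252 251 251] [247 254 255 254 238 182 135 137 138 136 129 120  95  86]
[[98, 97, 93, 77, 56, 255, 255, 250, 187, 198, 210, 209], [98, 96, 91, 76, 61, 255, 255, 249, 185, 183, 185, 185], [93, 91, 86, 80, 64, 253, 255, 254, 183, 181, 186, 185], [87, 90, 86, 77, 66, 187, 247, 235, 182, 164, 142, 138]]
165 [210, 209, 205, 203, 207, 225, 228, 210, 213, 211, 210, 209, 210, 209, 209, 209, 211, 208, 202, 200, 205, 211, 207, 207, 208, 210, 211]
180 [158, 155, 158, 152, 155, 191, 255, 255, 255, 255, 255, 255, 255, 255, 255, 255, 255, 255, 255, 255, 255, 255, 204, 119, 113, 111, 112]
195 [103, 106, 106, 106, 105, 105, 147, 255, 255, 255, 255, 255, 255, 255, 255, 255, 255, 255, 255, 255, 255, 255, 165, 98, 98, 96, 95]
185 278 348
200 271 362
210 267 368
215 267 368
[[105, 104, 104, 106, 104, 106, 129, 176, 190, 199, 205, 205, 205, 204, 206, 205, 204, 202, 200, 185, 179, 172, 206, 208, 207, 210], [121, 126, 127, 124, 126, 139, 179, 191, 198, 203, 204, 204, 204, 204, 202, 202, 202, 199, 182, 175, 143, 139, 139, 141, 138, 137]]
ball loc [ 1.3 59.  76.6]
edge [-24.5 -35.   79.5]
edge [ 26.5 -35.   79.6]
fl [-18.2 -34.3  44.4]
fl [ 21.  -34.3  44.4]
fl [-18.4 -34.3  39.4]
fl [ 21.2 -34.3  39.4]
tab [  1.1 -26.3  48.8]
```

Lateral offset is within 0.4 mm and the bracket is parallel to the column, with a gap of 35 mm. The touch on the column top gave a shift of about −5 mm, so the tabs enter at TCP z ≈ 0.1258.

>>> arm_command(series=[{"linear": [0,0.1,0.5],"roll": 0,"hand": 0},{"linear": [0,0,0.7],"roll": 0,"hand": 0},{"linear": [0,0,0.5],"roll": 0,"hand": 0},{"linear": [0,0,0.2],"roll": 0,"hand": 0},{"linear": [0,0,0],"roll": 0,"hand": 0}])

```text
time_s: 12.17
position: [0.5573, 0.1225, 0.1252]
tool_rot: [-1.57, -0.0, -1.522]
force: [0.1, 0.1, -3.9]
finger_gap: 0.0097
```

>>> arm_command(series=[{"linear": [0,0,0.0],"roll": 0,"hand": 0},{"linear": [0,0,0],"roll": 0,"hand": 0},{"linear": [0,0,0.1],"roll": 0,"hand": 0},{"linear": [0,0,0],"roll": 0,"hand": 0},{"linear": [0,0,0],"roll": 0,"hand": 0}])

```text
time_s: 12.58
position: [0.5571, 0.1226, 0.1253]
tool_rot: [-1.571, 0.0, -1.522]
force: [-0.7, -0.4, -4.5]
finger_gap: 0.0093
```

>>> arm_command(series=[{"linear": [0,-0.04,0.1],"roll": 0,"hand": 0},{"linear": [0,0,0.1],"roll": 0,"hand": 0},{"linear": [0,0,0.1],"roll": 0,"hand": 0},{"linear": [0,0,0],"roll": 0,"hand": 0},{"linear": [0,0,0],"roll": 0,"hand": 0}])

```text
time_s: 13.0
position: [0.5605, 0.1227, 0.1257]
tool_rot: [-1.57, -0.0, -1.522]
force: [-0.5, -0.5, -3.7]
finger_gap: 0.0091
```

>>> arm_command(series=[{"linear": [0,0,0.1],"roll": 0,"hand": 0},{"linear": [0,0,0.1],"roll": 0,"hand": 0},{"linear": [0,0,0.0],"roll": 0,"hand": 0},{"linear": [0,0,0],"roll": 0,"hand": 0},{"linear": [0,0,0],"roll": 0,"hand": 0}])

```text
time_s: 13.42
position: [0.5624, 0.1228, 0.1256]
tool_rot: [-1.57, -0.0, -1.522]
force: [0.0, -0.8, -3.4]
finger_gap: 0.0098
```

>>> arm_command(series=[{"linear": [0,0,0.1],"roll": 0,"hand": 0},{"linear": [0,0,0.1],"roll": 0,"hand": 0},{"linear": [0,0,0.1],"roll": 0,"hand": 0},{"linear": [0,0,0],"roll": 0,"hand": 0},{"linear": [0,0,0],"roll": 0,"hand": 0}])

```text
time_s: 13.83
position: [0.5654, 0.123, 0.1256]
tool_rot: [-1.57, 0.0, -1.522]
force: [0.2, -0.2, -4.7]
finger_gap: 0.0093
```

>>> arm_command(series=[{"linear": [0,0,0.1],"roll": 0,"hand": 0},{"linear": [0,0,0.1],"roll": 0,"hand": 0},{"linear": [0,0,0.1],"roll": 0,"hand": 0},{"linear": [0,0,0],"roll": 0,"hand": 0},{"linear": [0,0,0],"roll": 0,"hand": 0}])

```text
time_s: 14.25
position: [0.5685, 0.1233, 0.1257]
tool_rot: [-1.57, 0.0, -1.522]
force: [0.2, -0.4, -3.9]
finger_gap: 0.0101
```

>>> arm_command(series=[{"linear": [0,0,0.1],"roll": 0,"hand": 0},{"linear": [0,0,0.1],"roll": 0,"hand": 0},{"linear": [0,0,0.1],"roll": 0,"hand": 0},{"linear": [0,0,0],"roll": 0,"hand": 0},{"linear": [0,0,0],"roll": 0,"hand": 0}])

```text
time_s: 14.67
position: [0.5712, 0.1234, 0.1256]
tool_rot: [-1.571, 0.0, -1.522]
force: [-0.1, 0.1, -3.3]
finger_gap: 0.0097
```

>>> arm_command(series=[{"linear": [0,0,0.1],"roll": 0,"hand": 0},{"linear": [0,0,0.0],"roll": 0,"hand": 0},{"linear": [0,0,0.1],"roll": 0,"hand": 0},{"linear": [0,0,0],"roll": 0,"hand": 0},{"linear": [0,0,0],"roll": 0,"hand": 0}])

```text
time_s: 15.08
position: [0.5714, 0.1235, 0.1253]
tool_rot: [-1.575, 0.0, -1.522]
force: [-5.4, 0.3, -0.9]
finger_gap: 0.0096
```

>>> arm_command(series=[{"linear": [0,0.1,0],"roll": 0,"hand": 0},{"linear": [0,0.1,0],"roll": 0,"hand": 0},{"linear": [0,0.1,0],"roll": 0,"hand": 0},{"linear": [0,0,0],"roll": 0,"hand": 0},{"linear": [0,0,0],"roll": 0,"hand": 0}])

```text
time_s: 15.5
position: [0.5714, 0.1234, 0.1238]
tool_rot: [-1.574, -0.0, -1.522]
force: [-8.0, 0.7, 6.3]
finger_gap: 0.0092
```

>>> arm_command(series=[{"linear": [0,0.1,0],"roll": 0,"hand": 0},{"linear": [0,0.1,0],"roll": 0,"hand": 0},{"linear": [0,0,0],"roll": 0,"hand": 0},{"linear": [0,0,0],"roll": 0,"hand": 0},{"linear": [0,0,0],"roll": 0,"hand": 0}])

```text
time_s: 15.92
position: [0.5711, 0.1233, 0.1208]
tool_rot: [-1.575, -0.0, -1.521]
force: [-5.9, -1.1, -0.3]
finger_gap: 0.0096
```

>>> arm_command(series=[{"linear": [0,0.1,0],"roll": 0,"hand": 0},{"linear": [0,0.1,0],"roll": 0,"hand": 0},{"linear": [0,0.1,0],"roll": 0,"hand": 0},{"linear": [0,0.1,0],"roll": 0,"hand": 0},{"linear": [0,0,0],"roll": 0,"hand": 0}])

```text
time_s: 16.33
position: [0.571, 0.1233, 0.1155]
tool_rot: [-1.576, 0.0, -1.522]
force: [-4.2, -0.3, -5.4]
finger_gap: 0.0096
```

>>> arm_command(series=[{"linear": [0,0.1,0],"roll": 0,"hand": 0},{"linear": [0,0.1,0],"roll": 0,"hand": 0},{"linear": [0,0.1,0],"roll": 0,"hand": 0},{"linear": [0,0.1,0],"roll": 0,"hand": 0},{"linear": [0,0,0],"roll": 0,"hand": 0}])

```text
time_s: 16.75
position: [0.5712, 0.1234, 0.1116]
tool_rot: [-1.575, 0.0, -1.522]
force: [-5.4, -0.3, -5.4]
finger_gap: 0.0093
```

>>> arm_command(series=[{"linear": [0,0.1,0],"roll": 0,"hand": 0},{"linear": [0,0.1,0],"roll": 0,"hand": 0},{"linear": [0,0.1,0],"roll": 0,"hand": 0},{"linear": [0,0.1,0],"roll": 0,"hand": 0},{"linear": [0,0,0],"roll": 0,"hand": 0}])

```text
time_s: 17.17
position: [0.5714, 0.1234, 0.1081]
tool_rot: [-1.575, 0.0, -1.522]
force: [-6.6, -0.4, -2.5]
finger_gap: 0.0094
```

>>> arm_command(series=[{"linear": [0,0.1,0],"roll": 0,"hand": 0},{"linear": [0,0.1,0],"roll": 0,"hand": 0},{"linear": [0,0.1,0],"roll": 0,"hand": 0},{"linear": [0,0,0],"roll": 0,"hand": 0},{"linear": [0,0,0],"roll": 0,"hand": 0}])

```text
time_s: 17.58
position: [0.5714, 0.1234, 0.1066]
tool_rot: [-1.574, -0.0, -1.522]
force: [-8.9, -0.2, 4.1]
finger_gap: 0.0098
```

>>> arm_command(series=[{"linear": [0,0.1,0],"roll": 0,"hand": 0},{"linear": [0,0.1,0],"roll": 0,"hand": 0},{"linear": [0,0.1,0],"roll": 0,"hand": 0},{"linear": [0,0,0],"roll": 0,"hand": 0},{"linear": [0,0,0],"roll": 0,"hand": 0}])

```text
time_s: 18.0
position: [0.5713, 0.1234, 0.1063]
tool_rot: [-1.573, -0.0, -1.521]
force: [-14.9, -1.0, 20.8]
finger_gap: 0.0097
```

>>> arm_command(series=[{"linear": [0,-0.2,0],"roll": 0,"hand": 0},{"linear": [0,-0.2,-0.1],"roll": 0,"hand": 0},{"linear": [0,0,0],"roll": 0,"hand": 0},{"linear": [0,0,0],"roll": 0,"hand": 0},{"linear": [0,0,0],"roll": 0,"hand": 0}])

```text
time_s: 18.42
position: [0.5714, 0.1234, 0.1068]
tool_rot: [-1.572, 0.0, -1.522]
force: [-6.1, -0.7, -0.4]
finger_gap: 0.0096
```

>>> arm_command(series=[{"linear": [0,0,0],"roll": 0,"hand": 20},{"linear": [0,0,0],"roll": 0,"hand": 40},{"linear": [0,0,0],"roll": 0,"hand": 60},{"linear": [0,0,0],"roll": 0,"hand": 60},{"linear": [0,0,0],"roll": 0,"hand": 60}])

```text
time_s: 18.83
position: [0.5736, 0.1233, 0.1072]
tool_rot: [-1.568, -0.0, -1.522]
force: [-0.2, 1.1, 0.3]
finger_gap: 0.0513
```

```bash
python3 - <<'E'
from m import *
go(.5433,.1213,.1258,2.65)
s=r.sense();c=r.read_camera("wrist");np.savez("w4.npz",pos=s["position"],rot=s["tool_rot"],**c)
d=r.read_camera("side")
a=cv2.resize(c["color"][60:300,200:440],(500,500),interpolation=cv2.INTER_CUBIC);b=cv2.resize(d["color"][230:370,210:294],(300,500),interpolation=cv2.INTER_CUBIC)
cv2.imwrite("pics/w4.png",np.hstack([a,b])[:,:,::-1])
E
```

```text
t 18.8333 pos [0.5736 0.1233 0.1072] head 2.8 F [-0.24  1.1   0.26] gap 0.0513
roll 0.15 cm x,y,z tool: [ 0.06 -1.86 -3.04]
```

View pics/w4.png

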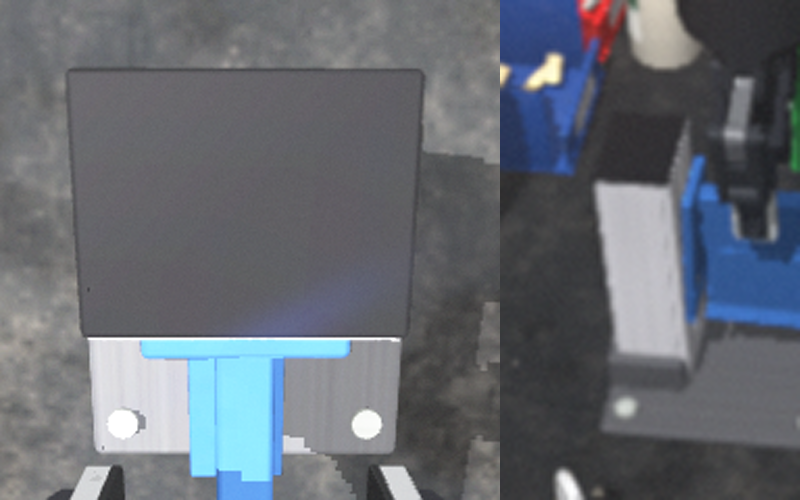

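View 7 shows the flange lying flush and parallel on the face, with the fingers clear on both sides. I retreat upward.

>>> arm_command(series=[{"linear": [0,-1,0],"roll": 0,"hand": 60},{"linear": [0,-2,0],"roll": 0,"hand": 60},{"linear": [0,-3,0],"roll": 0,"hand": 60},{"linear": [0,-4,0],"roll": 0,"hand": 60},{"linear": [0,-4,0],"roll": 0,"hand": 60}])

```text
time_s: 19.35
position: [0.5714, 0.1233, 0.2481]
tool_rot: [-1.572, 0.0, -1.522]
force: [-0.0, -0.2, 1.0]
finger_gap: 0.0512
```

>>> arm_command(series=[{"linear": [0,0,-3],"roll": 0,"hand": 60},{"linear": [0,0,-4],"roll": 0,"hand": 60},{"linear": [0,0,-3],"roll": 0,"hand": 60},{"linear": [0,0,0],"roll": 0,"hand": 60},{"linear": [0,0,0],"roll": 0,"hand": 60}])

```text
time_s: 19.77
position: [0.4709, 0.1186, 0.2476]
tool_rot: [-1.57, 0.0, -1.522]
force: [1.9, 0.4, -0.4]
finger_gap: 0.0514
```

```bash
python3 - <<'E'
from m import *
go(.5433,.1213,.1258,2.65)
s=r.sense();c=r.read_camera("wrist");np.savez("w5.npz",pos=s["position"],rot=s["tool_rot"],**c)
d=r.read_camera("side")
a=cv2.resize(c["color"][0:340,160:480],(470,500),interpolation=cv2.INTER_CUBIC);b=cv2.resize(d["color"][240:365,220:302],(328,500),interpolation=cv2.INTER_CUBIC)
cv2.imwrite("pics/w5.png",np.hstack([a,b])[:,:,::-1])
E
```

```text
t 19.7667 pos [0.4709 0.1186 0.2476] head 2.82 F [ 1.85  0.37 -0.37] gap 0.0514
roll 0.17 cm x,y,z tool: [ 0.07 12.18  7.25]
```

View pics/w5.png

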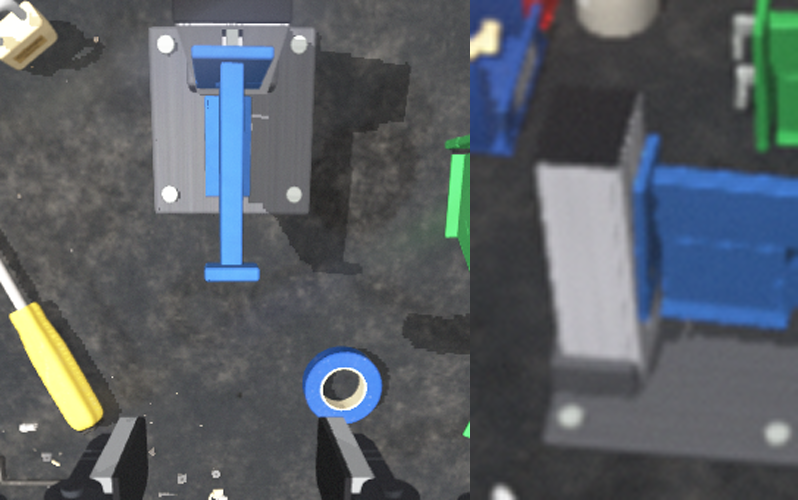

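View 8 shows the bracket free, flush on the column and parallel to it. The tape and padlock have not moved. As a last check that it is home, I touch the top of the web gently with shut fingers; it should meet at TCP z ≈ 0.143.

>>> arm_command(series=[{"linear": [0.1,0,3],"roll": 0,"hand": 0},{"linear": [0,0,4],"roll": 0,"hand": 0},{"linear": [0,0,3],"roll": 0,"hand": 0},{"linear": [0,1,0],"roll": 0,"hand": 0},{"linear": [0,2,0],"roll": 0,"hand": 0}])

```text
time_s: 20.28
position: [0.5778, 0.1222, 0.2181]
tool_rot: [-1.563, -0.0, -1.522]
force: [0.1, 0.4, 0.5]
finger_gap: 0.0002
```

>>> arm_command(series=[{"linear": [0,2.5,0],"roll": 0,"hand": 0},{"linear": [0,2.5,0],"roll": 0,"hand": 0},{"linear": [0,1.5,0],"roll": 0,"hand": 0},{"linear": [0,0.3,0],"roll": 0,"hand": 0},{"linear": [0,0,0],"roll": 0,"hand": 0}])

```text
time_s: 20.7
position: [0.5722, 0.1222, 0.1471]
tool_rot: [-1.573, 0.0, -1.522]
force: [-0.4, -0.4, 0.7]
finger_gap: -0.0001
```

>>> arm_command(series=[{"linear": [0,0.1,0],"roll": 0,"hand": 0},{"linear": [0,0,0],"roll": 0,"hand": 0},{"linear": [0,0,0],"roll": 0,"hand": 0},{"linear": [0,0,0],"roll": 0,"hand": 0},{"linear": [0,0,0],"roll": 0,"hand": 0}])

```text
time_s: 21.12
position: [0.5727, 0.1224, 0.1486]
tool_rot: [-1.569, -0.0, -1.522]
force: [-0.9, 0.1, 0.2]
finger_gap: 0.0001
```

>>> arm_command(series=[{"linear": [0,0.15,0],"roll": 0,"hand": 0},{"linear": [0,0.15,0],"roll": 0,"hand": 0},{"linear": [0,0.1,0],"roll": 0,"hand": 0},{"linear": [0,0,0],"roll": 0,"hand": 0},{"linear": [0,0,0],"roll": 0,"hand": 0}])

```text
time_s: 21.53
position: [0.5721, 0.1223, 0.1434]
tool_rot: [-1.571, -0.0, -1.522]
force: [-0.0, 0.7, 0.2]
finger_gap: -0.0
```

>>> arm_command(series=[{"linear": [0,0.1,0],"roll": 0,"hand": 0},{"linear": [0,0,0],"roll": 0,"hand": 0},{"linear": [0,0,0],"roll": 0,"hand": 0},{"linear": [0,0,0],"roll": 0,"hand": 0},{"linear": [0,0,0],"roll": 0,"hand": 0}])

```text
time_s: 21.95
position: [0.5722, 0.1224, 0.1426]
tool_rot: [-1.571, 0.0, -1.522]
force: [0.5, -0.4, -0.1]
finger_gap: 0.0001
```

>>> arm_command(series=[{"linear": [0,0.1,0],"roll": 0,"hand": 0},{"linear": [0,0,0],"roll": 0,"hand": 0},{"linear": [0,0,0],"roll": 0,"hand": 0},{"linear": [0,0,0],"roll": 0,"hand": 0},{"linear": [0,0,0],"roll": 0,"hand": 0}])

```text
time_s: 22.37
position: [0.5722, 0.1224, 0.1416]
tool_rot: [-1.571, 0.0, -1.522]
force: [0.9, 0.4, -0.3]
finger_gap: 0.0002
```

>>> arm_command(series=[{"linear": [0,0.1,0],"roll": 0,"hand": 0},{"linear": [0,0,0],"roll": 0,"hand": 0},{"linear": [0,0,0],"roll": 0,"hand": 0},{"linear": [0,0,0],"roll": 0,"hand": 0},{"linear": [0,0,0],"roll": 0,"hand": 0}])

```text
time_s: 22.78
position: [0.5722, 0.1224, 0.1406]
tool_rot: [-1.571, -0.0, -1.522]
force: [0.1, 1.2, 0.2]
finger_gap: 0.0001
```

>>> arm_command(series=[{"linear": [0,0.1,0],"roll": 0,"hand": 0},{"linear": [0,0,0],"roll": 0,"hand": 0},{"linear": [0,0,0],"roll": 0,"hand": 0},{"linear": [0,0,0],"roll": 0,"hand": 0},{"linear": [0,0,0],"roll": 0,"hand": 0}])

```text
time_s: 23.2
position: [0.5722, 0.1224, 0.1396]
tool_rot: [-1.571, 0.0, -1.522]
force: [0.8, 0.1, 0.7]
finger_gap: 0.0
```

>>> arm_command(series=[{"linear": [0,0.1,0],"roll": 0,"hand": 0},{"linear": [0,0,0],"roll": 0,"hand": 0},{"linear": [0,0,0],"roll": 0,"hand": 0},{"linear": [0,0,0],"roll": 0,"hand": 0},{"linear": [0,0,0],"roll": 0,"hand": 0}])

```text
time_s: 23.62
position: [0.5722, 0.1224, 0.1386]
tool_rot: [-1.571, 0.0, -1.522]
force: [0.1, 0.3, 0.9]
finger_gap: -0.0001
```

>>> arm_command(series=[{"linear": [0,0.1,0],"roll": 0,"hand": 0},{"linear": [0,0,0],"roll": 0,"hand": 0},{"linear": [0,0,0],"roll": 0,"hand": 0},{"linear": [0,0,0],"roll": 0,"hand": 0},{"linear": [0,0,0],"roll": 0,"hand": 0}])

```text
time_s: 24.03
position: [0.5722, 0.1224, 0.1376]
tool_rot: [-1.571, 0.0, -1.522]
force: [-0.2, -0.1, 0.2]
finger_gap: -0.0002
```

```bash
python3 - <<'E'
from m import *
go(.5433,.1213,.1258,2.65)
s=r.sense();c=r.read_camera("wrist");np.savez("w6.npz",pos=s["position"],rot=s["tool_rot"],**c)
d=r.read_camera("side");np.savez("side6.npz",**d)
a=cv2.resize(c["color"][80:480,200:440],(300,500),interpolation=cv2.INTER_CUBIC);b=cv2.resize(d["color"][240:340,230:330],(500,500),interpolation=cv2.INTER_CUBIC)
cv2.imwrite("pics/w6.png",np.hstack([a,b])[:,:,::-1])
E
```

```text
t 24.0333 pos [0.5722 0.1224 0.1376] head 2.8 F [-0.17 -0.1   0.23] gap -0.0002
roll 0.15 cm x,y,z tool: [-0.03  1.18 -2.9 ]
```

View pics/w6.png

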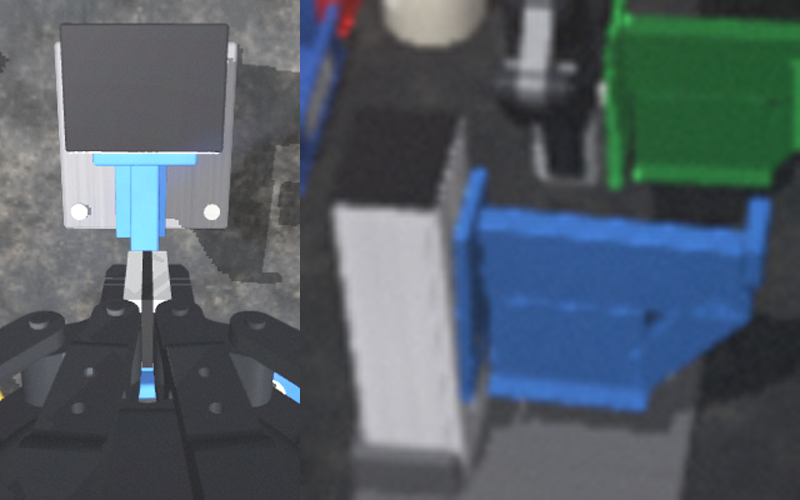

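View 9 shows the bracket sitting lower than expected under the fingers, and its top edge slopes. I compare predicted pixels for the home pose with the observed ones.

```bash
python3 - <<'E'
from m import *
d=load("side6.npz");a=np.radians(2.7);e=np.array([np.cos(a),np.sin(a)]);nn=np.array([-e[1],e[0]])
def P(x,y,z,s=-5.,p=0,dz=0,o=np.array([.6176,.1247])):
    c,q=np.cos(np.radians(p)),np.sin(np.radians(p)); # pitch: front down about back point
    x,z=c*x-q*z, q*x+c*z   # x<0 front => lower for p>0; z>0 => moves to -x
    X=np.r_[o+e*x/1000+nn*y/1000,(60+s+dz+z)/1000];return pix(d,X).round(1)
pts=dict(fl_top_rear=(0,20,86),fl_top_front=(-6,20,86),fl_bot_rear=(0,20,0),web_fl=(-6,6,80),web_lip=(-104,6,80),lip_top=(-104,20,90))
for s,p,dz in((-5,0,0),(-5,3,0),(-5,6,0),(-5,3,10),(-8,3,0)): print(s,p,dz,{k:P(*v,s,p,dz).tolist() for k,v in pts.items()})
g=load("side6.npz");hs=cv2.cvtColor(d["color"],cv2.COLOR_RGB2HSV);m=cv2.inRange(hs,(100,110,40),(125,255,255))
for u in range(258,330,4):
    v=np.flatnonzero(m[265:335,u])+265;print(u,v.min() if len(v) else None,v.max() if len(v) else None,end="; ")
print();print("tip",pix(d,np.r_[.5722,.1224,.1296]))
for v in(276,285,295,305,315):
    x=np.flatnonzero(m[v,250:335])+250;print(v,x.min(),x.max())
E
```

```text
-5 0 0 {'fl_top_rear': [258.0, 287.2], 'fl_top_front': [261.2, 287.4], 'fl_bot_rear': [261.4, 319.2], 'web_fl': [262.8, 284.5], 'web_lip': [315.3, 288.2], 'lip_top': [314.4, 289.6]}
-5 3 0 {'fl_top_rear': [260.4, 287.4], 'fl_top_front': [263.6, 287.8], 'fl_bot_rear': [261.4, 319.2], 'web_fl': [265.0, 284.9], 'web_lip': [317.5, 290.6], 'lip_top': [317.0, 292.0]}
-5 6 0 {'fl_top_rear': [262.8, 287.7], 'fl_top_front': [266.1, 288.2], 'fl_bot_rear': [261.4, 319.2], 'web_fl': [267.3, 285.3], 'web_lip': [319.5, 292.9], 'lip_top': [319.3, 294.4]}
-5 3 10 {'fl_top_rear': [260.0, 283.5], 'fl_top_front': [263.3, 283.8], 'fl_bot_rear': [261.0, 315.7], 'web_fl': [264.7, 280.9], 'web_lip': [317.5, 286.6], 'lip_top': [316.9, 288.1]}
-8 3 0 {'fl_top_rear': [260.5, 288.6], 'fl_top_front': [263.8, 289.0], 'fl_bot_rear': [261.5, 320.3], 'web_fl': [265.1, 286.0], 'web_lip': [317.5, 291.7], 'lip_top': [317.0, 293.2]}
258 None None; 262 281 319; 266 273 311; 270 281 319; 274 281 319; 278 282 320; 282 282 320; 286 283 320; 290 283 321; 294 283 321; 298 284 322; 302 284 315; 306 284 313; 310 285 310; 314 285 308; 318 285 305; 322 279 296; 326 None None; 
tip [284.43789815 285.84043566]
276 264 267
285 261 323
295 261 322
305 262 318
315 262 302
```

>>> arm_command(series=[{"linear": [0,0.1,0],"roll": 0,"hand": 0},{"linear": [0,0.1,0],"roll": 0,"hand": 0},{"linear": [0,0.1,0],"roll": 0,"hand": 0},{"linear": [0,0,0],"roll": 0,"hand": 0},{"linear": [0,0,0],"roll": 0,"hand": 0}])

```text
time_s: 24.55
position: [0.5721, 0.1224, 0.1345]
tool_rot: [-1.571, 0.0, -1.522]
force: [0.0, -0.6, 0.2]
finger_gap: 0.0001
```

```bash
python3 - <<'E'
from m import *
go(.5433,.1213,.1258,2.65)
a=load("side2.npz");w=load("w2.npz");R=Ro.from_euler("xyz",w["rot"]).as_matrix()
for y in(-11,-5,0,8): print("w2 y",y,pix(a,w["pos"]+R@np.array([0.012,y/1000,0])).round(1), "observed tip ~(301,244)")
d=load("side6.npz");w=load("w6.npz");R=Ro.from_euler("xyz",w["rot"]).as_matrix()
for y in(-25,-11,0,8): print("w6 y",y,pix(d,w["pos"]+R@np.array([0,y/1000,0])).round(1),"obs tip ~(284,276)")
E
```

```text
t 24.55 pos [0.5721 0.1224 0.1345] head 2.8 F [ 0.01 -0.6   0.22] gap 0.0001
roll 0.15 cm x,y,z tool: [-0.02  0.87 -2.88]
w2 y -11 [302.9 240.2] observed tip ~(301,244)
w2 y -5 [303.  242.8] observed tip ~(301,244)
w2 y 0 [303. 245.] observed tip ~(301,244)
w2 y 8 [303.1 248.5] observed tip ~(301,244)
w6 y -25 [283.6 272.8] obs tip ~(284,276)
w6 y -11 [284.  278.4] obs tip ~(284,276)
w6 y 0 [284.2 282.7] obs tip ~(284,276)
w6 y 8 [284.4 285.8] obs tip ~(284,276)
```

>>> arm_command(series=[{"linear": [0,0.1,0],"roll": 0,"hand": 0},{"linear": [0,0.1,0],"roll": 0,"hand": 0},{"linear": [0,0.1,0],"roll": 0,"hand": 0},{"linear": [0,0,0],"roll": 0,"hand": 0},{"linear": [0,0,0],"roll": 0,"hand": 0}])

```text
time_s: 24.97
position: [0.5721, 0.1224, 0.1315]
tool_rot: [-1.571, 0.0, -1.522]
force: [0.2, 0.6, 0.3]
finger_gap: 0.0001
```

>>> arm_command(series=[{"linear": [0,0.1,0],"roll": 0,"hand": 0},{"linear": [0,0.1,0],"roll": 0,"hand": 0},{"linear": [0,0,0],"roll": 0,"hand": 0},{"linear": [0,0,0],"roll": 0,"hand": 0},{"linear": [0,0,0],"roll": 0,"hand": 0}])

```text
time_s: 25.38
position: [0.5722, 0.1224, 0.1296]
tool_rot: [-1.571, 0.0, -1.522]
force: [0.0, -0.1, 0.0]
finger_gap: 0.0001
```

>>> arm_command(series=[{"linear": [0,0.1,0],"roll": 0,"hand": 0},{"linear": [0,0.1,0],"roll": 0,"hand": 0},{"linear": [0,0,0],"roll": 0,"hand": 0},{"linear": [0,0,0],"roll": 0,"hand": 0},{"linear": [0,0,0],"roll": 0,"hand": 0}])

```text
time_s: 25.8
position: [0.5722, 0.1224, 0.1276]
tool_rot: [-1.571, 0.0, -1.522]
force: [0.9, 0.7, 0.5]
finger_gap: 0.0003
```

>>> arm_command(series=[{"linear": [0,0.1,0],"roll": 0,"hand": 0},{"linear": [0,0.1,0],"roll": 0,"hand": 0},{"linear": [0,0.1,0],"roll": 0,"hand": 0},{"linear": [0,0.1,0],"roll": 0,"hand": 0},{"linear": [0,0,0],"roll": 0,"hand": 0}])

```text
time_s: 26.22
position: [0.572, 0.1224, 0.1234]
tool_rot: [-1.571, 0.0, -1.522]
force: [0.0, -0.3, -0.1]
finger_gap: -0.0001
```

>>> arm_command(series=[{"linear": [0,0.1,0],"roll": 0,"hand": 0},{"linear": [0,0.1,0],"roll": 0,"hand": 0},{"linear": [0,0,0],"roll": 0,"hand": 0},{"linear": [0,0,0],"roll": 0,"hand": 0},{"linear": [0,0,0],"roll": 0,"hand": 0}])

```text
time_s: 26.63
position: [0.5722, 0.1223, 0.1216]
tool_rot: [-1.571, -0.0, -1.522]
force: [0.0, 0.1, 0.5]
finger_gap: 0.0003
```

```bash
python3 - <<'E'
from m import *
go(.5433,.1213,.1258,2.65)
d=r.read_camera("side");np.savez("side7.npz",**d);s0=load("side6.npz")
b=cv2.resize(d["color"][240:340,240:340],(500,500),interpolation=cv2.INTER_CUBIC)
cv2.imwrite("pics/s7.png",b[:,:,::-1])
E
```

```text
t 26.6333 pos [0.5722 0.1223 0.1216] head 2.8 F [0.01 0.06 0.5 ] gap 0.0003
roll 0.15 cm x,y,z tool: [-0.03 -0.42 -2.89]
```

View pics/s7.png

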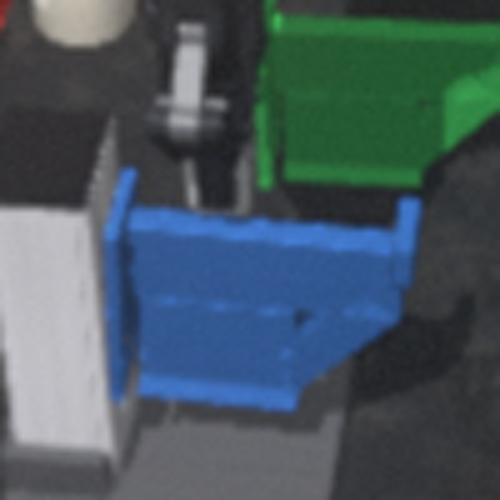

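View 10 shows the tips, at tile (215,210), still just above the web top. The real fingertips are shorter than nominal, so I keep feeling downward.

>>> arm_command(series=[{"linear": [0,0.1,0],"roll": 0,"hand": 0},{"linear": [0,0.1,0],"roll": 0,"hand": 0},{"linear": [0,0,0],"roll": 0,"hand": 0},{"linear": [0,0,0],"roll": 0,"hand": 0},{"linear": [0,0,0],"roll": 0,"hand": 0}])

```text
time_s: 27.1
position: [0.5722, 0.1224, 0.1196]
tool_rot: [-1.571, 0.0, -1.522]
force: [0.2, -0.0, 0.4]
finger_gap: -0.0001
```

>>> arm_command(series=[{"linear": [0,0.1,0],"roll": 0,"hand": 0},{"linear": [0,0.1,0],"roll": 0,"hand": 0},{"linear": [0,0,0],"roll": 0,"hand": 0},{"linear": [0,0,0],"roll": 0,"hand": 0},{"linear": [0,0,0],"roll": 0,"hand": 0}])

```text
time_s: 27.52
position: [0.5722, 0.1223, 0.1176]
tool_rot: [-1.571, 0.0, -1.522]
force: [-0.7, -0.2, 0.3]
finger_gap: 0.0001
```

>>> arm_command(series=[{"linear": [0,0.1,0],"roll": 0,"hand": 0},{"linear": [0,0.1,0],"roll": 0,"hand": 0},{"linear": [0,0,0],"roll": 0,"hand": 0},{"linear": [0,0,0],"roll": 0,"hand": 0},{"linear": [0,0,0],"roll": 0,"hand": 0}])

```text
time_s: 27.93
position: [0.5722, 0.1224, 0.1156]
tool_rot: [-1.571, 0.0, -1.522]
force: [0.7, -0.1, -0.2]
finger_gap: -0.0002
```

>>> arm_command(series=[{"linear": [0,0.1,0],"roll": 0,"hand": 0},{"linear": [0,0.1,0],"roll": 0,"hand": 0},{"linear": [0,0,0],"roll": 0,"hand": 0},{"linear": [0,0,0],"roll": 0,"hand": 0},{"linear": [0,0,0],"roll": 0,"hand": 0}])

```text
time_s: 28.35
position: [0.5722, 0.1224, 0.1136]
tool_rot: [-1.571, 0.0, -1.522]
force: [-0.1, -0.9, -0.1]
finger_gap: 0.0003
```

```bash
python3 - <<'E'
from m import *
go(.5433,.1213,.1258,2.65)
s=r.sense();c=r.read_camera("wrist");d=r.read_camera("side");np.savez("side8.npz",**d);np.savez("w8.npz",pos=s["position"],rot=s["tool_rot"],**c)
a=cv2.resize(c["color"][160:480,240:400],(300,600),interpolation=cv2.INTER_CUBIC);b=cv2.resize(d["color"][250:350,240:320],(480,600),interpolation=cv2.INTER_CUBIC)
cv2.imwrite("pics/s8.png",np.hstack([a,b])[:,:,::-1])
E
```

```text
t 28.35 pos [0.5722 0.1224 0.1136] head 2.81 F [-0.09 -0.86 -0.14] gap 0.0003
roll 0.16 cm x,y,z tool: [-0.03 -1.22 -2.89]
```

View pics/s8.png

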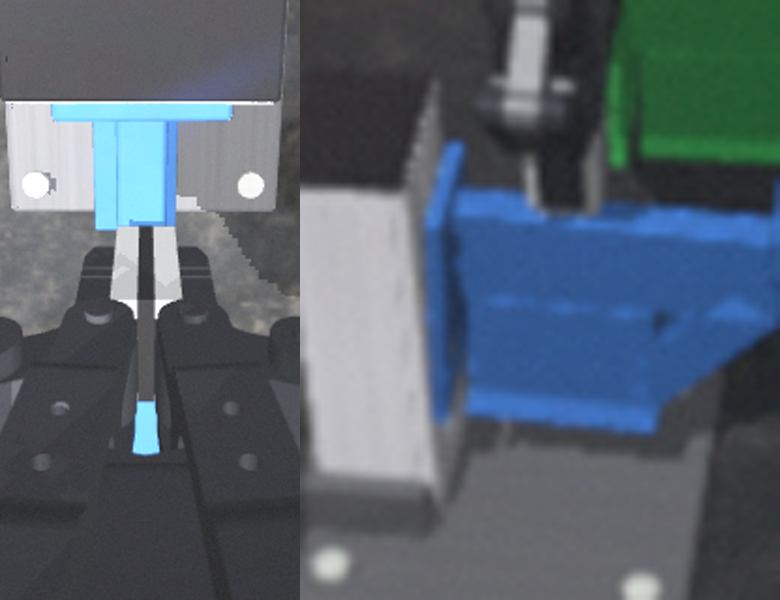

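>>> arm_command(series=[{"linear": [0,0.1,0],"roll": 0,"hand": 0},{"linear": [0,0.1,0],"roll": 0,"hand": 0},{"linear": [0,0,0],"roll": 0,"hand": 0},{"linear": [0,0,0],"roll": 0,"hand": 0},{"linear": [0,0,0],"roll": 0,"hand": 0}])

```text
time_s: 28.87
position: [0.5722, 0.1223, 0.1116]
tool_rot: [-1.571, -0.0, -1.522]
force: [-0.2, 0.8, 0.3]
finger_gap: 0.0005
```

>>> arm_command(series=[{"linear": [0,0.1,0],"roll": 0,"hand": 0},{"linear": [0,0.1,0],"roll": 0,"hand": 0},{"linear": [0,0,0],"roll": 0,"hand": 0},{"linear": [0,0,0],"roll": 0,"hand": 0},{"linear": [0,0,0],"roll": 0,"hand": 0}])

```text
time_s: 29.28
position: [0.5723, 0.1224, 0.1109]
tool_rot: [-1.57, -0.0, -1.522]
force: [-2.3, 0.2, 7.7]
finger_gap: 0.0001
```

>>> arm_command(series=[{"linear": [0,0.1,0],"roll": 0,"hand": 0},{"linear": [0,0.1,0],"roll": 0,"hand": 0},{"linear": [0,0,0],"roll": 0,"hand": 0},{"linear": [0,0,0],"roll": 0,"hand": 0},{"linear": [0,0,0],"roll": 0,"hand": 0}])

```text
time_s: 29.7
position: [0.5723, 0.1224, 0.1107]
tool_rot: [-1.569, -0.0, -1.521]
force: [-5.3, -0.3, 16.9]
finger_gap: 0.0
```

>>> arm_command(series=[{"linear": [0,-0.5,0],"roll": 0,"hand": 0},{"linear": [0,-1.5,0],"roll": 0,"hand": 0},{"linear": [0,-3.5,0],"roll": 0,"hand": 0},{"linear": [0,-4,0],"roll": 0,"hand": 0},{"linear": [0,-4,0],"roll": 0,"hand": 0}])

```text
time_s: 30.12
position: [0.5714, 0.1223, 0.2433]
tool_rot: [-1.573, 0.0, -1.522]
force: [0.8, -0.6, -0.2]
finger_gap: -0.0
```

>>> arm_command(series=[{"linear": [0,0,-4],"roll": 0,"hand": 0},{"linear": [0,0,-4],"roll": 0,"hand": 0},{"linear": [0,0,-3],"roll": 0,"hand": 0},{"linear": [0,0,0],"roll": 0,"hand": 0},{"linear": [0,0,0],"roll": 0,"hand": 0}])

```text
time_s: 30.53
position: [0.4607, 0.1171, 0.2429]
tool_rot: [-1.571, 0.0, -1.522]
force: [0.8, 0.1, 1.0]
finger_gap: -0.0002
```

```bash
python3 - <<'E'
from m import *
d0=load("side6.npz");d=r.read_camera("side")
for q in(d0,d):
    hs=cv2.cvtColor(q["color"],cv2.COLOR_RGB2HSV);m=cv2.inRange(hs,(100,110,40),(125,255,255));g=cv2.cvtColor(q["color"],cv2.COLOR_RGB2GRAY).astype(int)
    print([(u,int((np.flatnonzero(m[265:335,u])+265).min()),int((np.flatnonzero(m[265:335,u])+265).max())) for u in(262,266,270,290,314,322)],[(v,int((np.flatnonzero(m[v,250:335])+250).min())) for v in(285,295,305,315)])
go(.5,.12,.25,2.7)
E
```

```text
[(262, 281, 319), (266, 273, 311), (270, 281, 319), (290, 283, 321), (314, 285, 308), (322, 279, 296)] [(285, 261), (295, 261), (305, 262), (315, 262)]
[(262, 281, 318), (266, 273, 310), (270, 281, 319), (290, 283, 321), (314, 285, 308), (322, 279, 296)] [(285, 261), (295, 261), (305, 262), (315, 262)]
t 30.5833 pos [0.4627 0.117  0.2431] head 2.81 F [ 0.93 -0.42  0.63] gap 0.0005
roll 0.11 cm x,y,z tool: [-0.12 -0.69  3.74]
```

```bash
python3 -c "
from workcell import r
print(r.finish_job())"
```

```text
the job is handed in; nothing more can be done
None
```

The blue bracket is on the upright with both tabs in the two upper slots and pressed down to a hard stop. I let go of it and handed the job in at about 30.6 s with the gripper well clear. I did not see the brass catch itself, because the flange hides it; that it snapped out is inferred from the forces and heights.

**How it went:** I gripped the arm of the bracket and touched the hook tips on the column top twice, with under 10 N. Both touches gave a column shift of about −5 mm. The tabs went in at the height worked out from that, with no contact until the flange met the face. The catch gave way at about 10 N. The stop came 19 mm lower, at the predicted height, and held against 24 N.

**Last checks:**
- **Pressing again:** with the bracket free, about 17 N on its top edge moved it no more than 0.2 mm while pressing. Its outline in the side camera stayed within 1 pixel afterwards.
- **Side view:** its height fits the −5 mm shift. It leans forward about 1.5–2.5 degrees, which is at or slightly over the 2 degrees allowed; one pixel there is about 1.5 degrees, so I cannot settle it.
- **Other objects:** the tape roll and padlock looked unmoved in the last wide view. I did not check the oiler and lock cylinder again, but nothing went near them.

**What disagreed:**
- **Column height:** an early estimate from the column's width in the wrist picture suggested about +6 mm. The touch and the side view contradicted it, so I dropped it.
- **Fingertips:** the shut fingertips met the bracket about 3 cm lower in tool height than the stated nose length implies. The pictures also showed them sitting higher than stated. I did not find out why.

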